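# Dry the washed handpieces in the swing-rack dryer

## Task

Dry the washed handpieces: swing the rack to its loading position, five clicks (100 degrees) anticlockwise seen from above from where it stands centred under the air head, and there move every handpiece from the wash stand into the rack, upright and each in a pocket of its own. Then swing the loaded rack back to the click where it is centred under the air head, and only then press the start button fully down and let it go; leave the beaker and the oil bottle where they stand.

Things in the scene. Friction and masses are not known exactly. Their poses are not given: they have to be found in the camera images.
- carrier (a joint): swing angle (rad) of the rack about the vertical pivot: 0 centred under the air head, growing anticlockwise from above. It clicks every 20 degrees (0.349), from -1 to +6 clicks, with stops just beyond; let go, it settles within 0.03 of the nearest click. Loading position: 5 clicks, 1.745. At the start it settles, within 1.5 s, onto some click from -1 to +3. A click resists with up to 0.8 N m, 3 N at the handle
- pivot (a point): point on the swing axis at bench height. The dryer's fixed column (50 mm wide, 267 mm tall) stands 85 mm from it on the side away from the air head. A flat scale on the bench, 285 mm from the axis, has a long bar for click 0 and one for click 5, short lines for the other clicks; a pointer on the rack's outer side, in line with the handle, shows the click
- air_head (a point): middle of the underside of the fixed grey air head (50 mm radially by 80 mm, underside 230 mm above the bench), on an arm 34 mm wide that reaches it from the column across the pivot. Its horizontal direction from pivot (150 mm away) is the rack's direction at joint 0
- rack (a point): middle of the rack's floor, 150 mm from the swing axis, 28 mm above the bench; turns with the rack: x outward from the axis, y along the row of pockets, z up. The white rack has five pockets in a row along y at -104, -52, 0, 52, 104 mm, each 36 by 36 mm and 62 mm deep (rim 90 mm above the bench), with 16 mm walls between
- handle (a point): grip point of the rack's handle, a round upright post 16 mm in diameter, top 165 mm above the bench; 20 mm below its top, 250 mm from the swing axis on the rack's outer side (100 mm outward from rack). Under the air head, which ends 75 mm inward of the post, grip it with the fingers closing across the line to the pivot so that a wide gripper keeps clear
- start_top (a point): centre of the top face of the start button, a white cap 34 mm in diameter on the small grey start box (110 by 90 mm, 55 mm tall); 18 mm above the box's top when up
- start (a joint): travel of the start button: 0 up, 0.006 m fully down (about 5 N, counts as pressed from 0.004 m); springs back up
- stand: grey plastic wash stand, loose (1.4 kg), 284 mm (its x) by 62 mm (its y), 75 mm tall; five square slots 26 mm wide in a row along its x at 52 mm pitch, slot floors 12 mm above the bench. Origin under its centre
- piece0: steel handpiece, 150 mm long, 90 g: round body 20 mm in diameter for the lower 100 mm, neck 16 mm in diameter for the upper 50 mm. Origin at the centre of its lower end, its z axis along it to the neck end. Stands neck up in a slot of the stand, leaning up to 8 degrees. Three to five of the five are present, in any slots
- piece1: steel handpiece, 150 mm long, 90 g: round body 20 mm in diameter for the lower 100 mm, neck 16 mm in diameter for the upper 50 mm. Origin at the centre of its lower end, its z axis along it to the neck end. Stands neck up in a slot of the stand, leaning up to 8 degrees. Three to five of the five are present, in any slots
- piece2: steel handpiece, 150 mm long, 90 g: round body 20 mm in diameter for the lower 100 mm, neck 16 mm in diameter for the upper 50 mm. Origin at the centre of its lower end, its z axis along it to the neck end. Stands neck up in a slot of the stand, leaning up to 8 degrees. Three to five of the five are present, in any slots
- piece3: steel handpiece, 150 mm long, 90 g: round body 20 mm in diameter for the lower 100 mm, neck 16 mm in diameter for the upper 50 mm. Origin at the centre of its lower end, its z axis along it to the neck end. Stands neck up in a slot of the stand, leaning up to 8 degrees. Three to five of the five are present, in any slots
- piece4: steel handpiece, 150 mm long, 90 g: round body 20 mm in diameter for the lower 100 mm, neck 16 mm in diameter for the upper 50 mm. Origin at the centre of its lower end, its z axis along it to the neck end. Stands neck up in a slot of the stand, leaning up to 8 degrees. Three to five of the five are present, in any slots
- beaker: clear beaker, 72 mm in diameter, 95 mm tall, bystander near the robot. Origin under its centre
- spray: white oil bottle with a cap, 56 mm in diameter, 105 mm tall, bystander. Origin under its centre
Mind the look-alikes: they are no part of the job. Leave any red look-alike of the piece1 alone.

How it is judged:
By the outcome, as a careful person would: the job done as asked, in the order asked, and still so for the second after the job is handed in, with the robot touching nothing.
Of piece0, piece1, piece2, piece3, piece4 only 3 to 5 are there at a start; the rules pass over those that are not, and their reading is None.
At some moment in a run one of stand may be knocked a few centimetres aside while the robot is not near it.
It also fails if it takes over 210 s, if anything falls off the work surface, if the arm or the gripper's body presses on something with over 40 N, if the wrist force passes 120 N, or if a joint passes its speed limit or range.

## Robot

A 6-joint arm with a two-finger parallel gripper is mounted at the origin on the work surface. World frame = base frame: x ahead of the robot, y to its left, z up, the work surface at z = 0. Lengths are in m, angles in rad, forces in N, time in s.
With the tool pointing down it reaches from about 0.425 to 0.95 m from the base axis. Payload 3.5 kg.
Tool frame: the origin (TCP) lies at the very end of the fingers, on their centre line; the grasp point (between the pads) lies 19 mm behind it; y points along the fingers, z is the direction in which the jaws open and shut, and the axes are right-handed (so a half turn about y gives the same grasp; the last joint's range is limited). The gripper opens to 85 mm and grips with 20 to 120 N. Pads are 22 mm wide; open, the fingers measure 114 mm over their backs; the gripper's body (76 mm by 85 mm) begins 54 mm behind the grasp point. The pads swing forward as they close: fully open they stand 13 mm farther back than shut.
Start: joints at [-1.5, 0.286, 1.577, -0, 1.279, -0.15], TCP at [0.148, -0.659, 0.231] pointing down, gripper open.
Joint ranges: [-2.77, 2.77], [-0.9, 2.22], [0.21, 2.48], [-1.53, 4.67], [0.24, 2.81], [-2.84, 2.84]. Speed limits (rad/s): [2.79, 2.79, 3.14, 3.14, 3.14, 3.14].

## Interface

Orientations are given as a unit quaternion [x, y, z, w].
In Python, from plant import ctrl gives the robot as it stands. The module is installed in compiled form; this text tells all that it offers.
- The arm moves only by the tool jog_arm, never from a script. Its argument "deltas" is a list of rows, each a list of 3 entries, a list of its own where there are three numbers: the turn, a rotation vector about the tool's x, y, z in rad, then the shift along the tool's x, y, z in m, then the opening, from 0 (shut) to 1 (fully open). In form: [[[wx, wy, wz], [dx, dy, dz], gripper], ...]. A call has 1 to 10 rows; each row is the pose to reach, as a shift and turn from the pose measured when the call began, along the tool's axes at that moment; what a row does not reach only later rows make up. A row lasts 1/12 s, in which the tool goes at most 41.7 mm and 7.16 degrees, less where a joint would pass 70% of its speed; a pose out of reach is approached as far as the arm can. A call with a gripper value outside its range is refused whole. The fingers move at their own pace and stop on an object; "force" is the grip in N (left out, the last holds). Time passes only in rows, so rows that repeat a pose let the fingers close. It gives the time, the measured TCP pose, the force and the opening at its end, in the units of the state.
- ctrl.get_state(): the state, without advancing time (a new reading comes with each control period).
- ctrl.read_camera(name): name is "scene" or "top"; returns a dict with "pixels" (420x560x3 uint8, blue, green, red), "range_z" (420x560 float32, m along the optical axis (not along the pixel's ray), 0 where there is no reading), "fx", "fy", "cx", "cy" (pixels), "T" (4x4, takes a point from camera to world coordinates). Camera axes: x right, y up, looking along -z (the intrinsics and any distortion apply to the point x, -y, -z); pixel columns grow to the right and rows downward; lengths in m; the calibration is good to about 2 mm. A picture is of the moment at which its call begins.
- ctrl.sign_off(): hands the job in, once; it reports no verdict.
The state is a dict: "time": time; "qpos": joint angles; "dq": joint speeds; "joint_efforts": joint torques, N m; "eef_pos": TCP position; "tcp_rot": TCP orientation; "contact_force": force on the tool from outside, world axes, zero at the start; "wrist_torque": the same for the moment, N m; "opening": opening from 0.0 (shut) to 1.0 (fully open).
Only numpy, scipy, OpenCV 4.12 (cv2) and the standard library are available. Lean on these libraries where they do the work, as an engineer would, in place of code of your own. Each camera call takes 0.05 s, during which the arm holds its last target.

## Working session

There is one attempt and no reset: what is moved stays moved. The work goes in short steps, Python scripts to look and compute and a tool call to move; the robot and the scene stay as the last step left them, time stands still between calls to the robot, and variables do not carry over. Pictures are saved under pics/ and viewed, and the job is handed in when it is done.

Besides the shell and the picture viewer there is one more tool, called after "Emit:" as a command line: name --argument value ..., lists and objects as JSON in quotes. jog_arm: Moves the arm, as the interface text tells. Its arguments: {"type":"object","properties":{"deltas":{"type":"array","items":{"type":"array"}},"force":{"type":"number"}},"required":["deltas"]}

```bash
mkdir -p pics; cat > h.py <<'E'
import numpy as np, cv2
from plant import ctrl
from scipy.spatial.transform import Rotation as R
def snap(tag):
    d={}
    for n in ("scene","top"):
        c=ctrl.read_camera(n); cv2.imwrite(f"pics/{tag}_{n}.png",c["pixels"]); np.savez(f"/tmp/{tag}_{n}.npz",**{k:v for k,v in c.items()})
        d[n]=c
    return d
def load(tag,n): return dict(np.load(f"/tmp/{tag}_{n}.npz",allow_pickle=True))
def cloud(c):
    z=c["range_z"]; h,w=z.shape; u,v=np.meshgrid(np.arange(w),np.arange(h))
    p=np.stack([(u-c["cx"])/c["fx"]*z,-(v-c["cy"])/c["fy"]*z,-z],-1)
    W=p@c["T"][:3,:3].T+c["T"][:3,3]; W[z==0]=np.nan
    return W
def st():
    s=ctrl.get_state(); print("t",round(s["time"],2),"p",np.round(s["eef_pos"],4),"F",np.round(s["contact_force"],1),"op",round(s["opening"],3)); return s
def rel(s,pos,rot=None):
    """delta in tool axes to world pos / rot (Rotation)"""
    R0=R.from_quat(s["tcp_rot"]); d=R0.inv().apply(np.array(pos)-s["eef_pos"])
    w=(R0.inv()*rot).as_rotvec() if rot is not None else np.zeros(3)
    return np.round(w,3),np.round(d,4)
E
python3 - <<'E'
from h import *
s=st(); print(R.from_quat(s["tcp_rot"]).as_matrix().round(3)); 
print({k:(np.array(v).round(3).tolist()) for k,v in s.items()})
d=snap("a")
for n,c in d.items(): print(n,{k:(v if np.ndim(v)==0 else np.round(v,3).tolist()) for k,v in c.items() if k not in("pixels","range_z")})
E
```

```text
t 0.0 p [ 0.1478 -0.6579  0.23  ] F [-0.   0.9  0.1] op 0.999
[[-0.976 -0.     0.219]
 [-0.219  0.002 -0.976]
 [-0.    -1.    -0.002]]
{'time': 0.0, 'qpos': [-1.5, 0.287, 1.578, 0.0, 1.279, -0.15], 'dq': [-0.002, 0.0, 0.001, 0.001, 0.001, -0.001], 'joint_efforts': [-0.001, -40.598, -29.262, -0.0, 0.006, 0.0], 'eef_pos': [0.148, -0.658, 0.23], 'tcp_rot': [-0.078, 0.704, -0.702, 0.078], 'contact_force': [-0.01, 0.875, 0.122], 'wrist_torque': [0.011, 0.005, -0.019], 'opening': 0.999}
scene {'fx': 493.51582230941256, 'fy': 493.51582230941256, 'cx': 280.5901038097385, 'cy': 216.95948906948425, 'T': [[0.446, -0.481, 0.754, 1.442], [0.895, 0.237, -0.378, -0.461], [0.003, 0.844, 0.537, 0.818], [0.0, 0.0, 0.0, 1.0]]}
top {'fx': 406.5907105839074, 'fy': 406.5907105839074, 'cx': 280.5274599698885, 'cy': 210.72216489118009, 'T': [[-0.018, 0.999, -0.027, 0.491], [-1.0, -0.018, 0.007, 0.005], [0.007, 0.027, 1.0, 1.21], [0.0, 0.0, 0.0, 1.0]]}
```

View pics/a_scene.png

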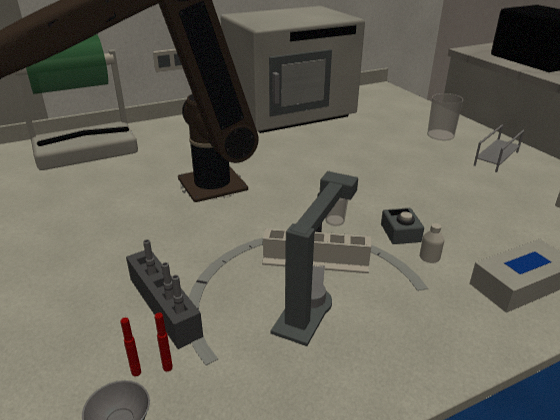

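View pics/a_top.png

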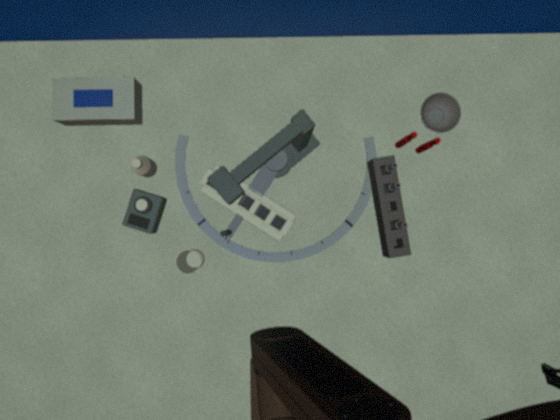

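```bash
python3 - <<'E'
from h import *
c=load("a","top"); p=c["pixels"]
g=np.clip((p/255.)**0.55*255*1.15,0,255).astype(np.uint8)
cv2.imwrite("pics/a_top1.png",cv2.resize(g[90:290,120:420],None,fx=2.65,fy=2.65,interpolation=cv2.INTER_CUBIC))
cv2.imwrite("pics/a_top2.png",cv2.resize(g[80:270,350:480],None,fx=3.1,fy=3.1,interpolation=cv2.INTER_CUBIC))
W=cloud(c)
for u,v in [(142,205),(194,258),(141,160),(226,230),(232,228),(226,184),(310,125),(276,160),(203,221),(350,223),(386,168),(390,187),(394,205),(396,224),(399,243),(360,200),(381,158),(408,255)]:
    print((u,v),np.round(W[v,u],3))
c=load("a","scene"); p=c["pixels"]
g=np.clip((p/255.)**0.55*255*1.15,0,255).astype(np.uint8)
cv2.imwrite("pics/a_sc1.png",cv2.resize(g[220:380,100:300],None,fx=3.5,fy=3.5,interpolation=cv2.INTER_CUBIC))
E
```

```text
(142, 205) [0.544 0.381 0.08 ]
(194, 258) [0.389 0.254 0.007]
(141, 160) [0.669 0.382 0.083]
(226, 230) [0.472 0.143 0.131]
(232, 228) [0.475 0.139 0.027]
(226, 184) [0.58  0.124 0.269]
(310, 125) [ 0.715 -0.074  0.266]
(276, 160) [0.669 0.008 0.044]
(203, 221) [0.497 0.227 0.004]
(350, 223) [ 0.483 -0.209  0.003]
(386, 168) [ 0.631 -0.291  0.112]
(390, 187) [ 0.579 -0.299  0.117]
(394, 205) [nan nan nan]
(396, 224) [ 0.479 -0.314  0.112]
(399, 243) [ 0.423 -0.341  0.042]
(360, 200) [ 0.551 -0.241  0.   ]
(381, 158) [ 0.665 -0.288  0.072]
(408, 255) [ 0.385 -0.379  0.001]
```

View pics/a_top1.png

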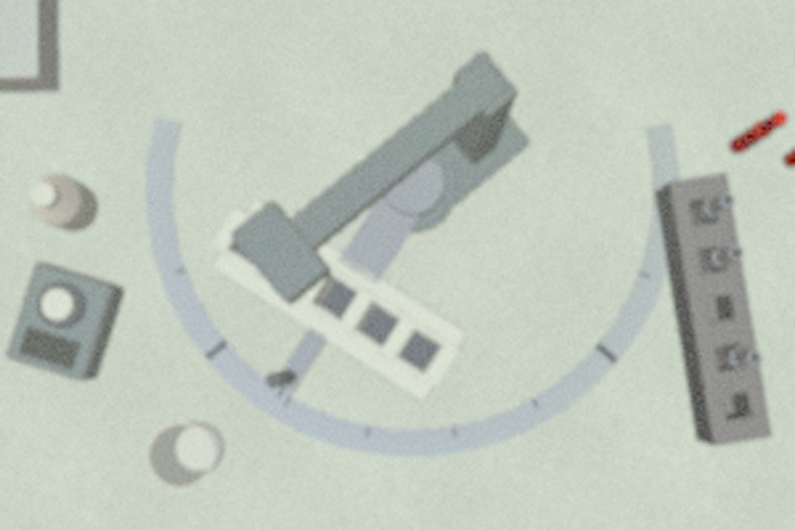

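View pics/a_top2.png

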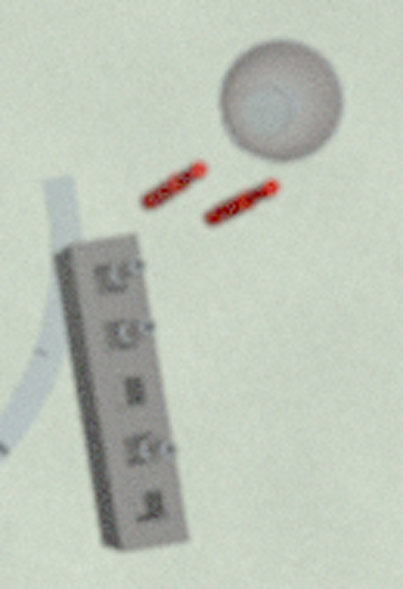

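View pics/a_sc1.png

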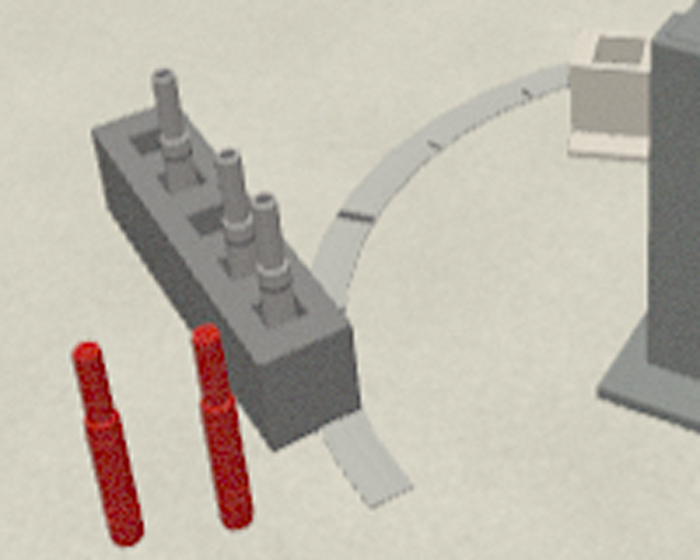

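```bash
cat >> h.py <<'E'
def ray(c,u,v,z):
    d=c["T"][:3,:3]@np.array([(u-c["cx"])/c["fx"],-(v-c["cy"])/c["fy"],-1.]); o=c["T"][:3,3]
    return o+d*(z-o[2])/d[2]
def proj(c,P):
    T=c["T"];q=T[:3,:3].T@(np.array(P)-T[:3,3]); return np.array([c["cx"]+c["fx"]*q[0]/-q[2],c["cy"]-c["fy"]*q[1]/-q[2]])
def down(a):
    """tool pointing down, jaw (tool z) along world angle a"""
    z=np.array([np.cos(a),np.sin(a),0]);y=np.array([0,0,-1.]);x=np.cross(y,z)
    return R.from_matrix(np.stack([x,y,z],1))
E
python3 - <<'E'
from h import *
c=load("a","top")
f=lambda x,y:(120+x/2.65-.3,90+y/2.65-.3)
A=ray(c,*f(216,349),.002);B=ray(c,*f(606,353),.002)
print(A,B,np.linalg.norm(A-B),2*.285*np.sin(np.radians(50)))
m=(A+B)/2; d=(B-A)[:2];d/=np.linalg.norm(d); n=np.array([-d[1],d[0]]); 
n=n if n[0]>0 else -n
piv=m[:2]+n*.285*np.cos(np.radians(50)); print("pivot",piv, "dir0",np.degrees(np.arctan2(*(A[:2]-piv)[::-1])),np.degrees(np.arctan2(*(B[:2]-piv)[::-1])))
for p in [(282,378),(286,400),(180,270),(368,433),(455,432),(535,403),(644,275)]:
    q=ray(c,*f(*p),.002)[:2]-piv; print(p,np.linalg.norm(q),np.degrees(np.arctan2(q[1],q[0])))
q=ray(c,*f(282,377),.165)[:2]-piv; print("post",np.linalg.norm(q),np.degrees(np.arctan2(q[1],q[0])))
# head
W=cloud(c); Z=W[...,2]
m=(Z>.255)&(Z<.285); m[:, :205]=0;m[:,330:]=0;m[230:]=0
print(np.nanmin(W[m],0),np.nanmax(W[m],0))
# head as points within lower left
# start cap
for (u0,u1,v0,v1) in [(128,160,188,225),(110,170,185,235)]:
    w=W[v0:v1,u0:u1].reshape(-1,3); k=w[:,2]>.064; print(k.sum(),w[k].mean(0))
k=(Z>.055)&(Z<.09); k[:,:355]=0;k[:,420:]=0; k[:140]=0;k[265:]=0
w=W[k]; r=cv2.minAreaRect(w[:,:2].astype(np.float32)*1000); print(r)
E
```

```text
[0.49602335 0.23261821 0.002     ] [ 0.48353597 -0.20406559  0.002     ] 0.4368623099532903 0.43664533257781746
pivot [0.67289928 0.00903984] dir0 128.34800549891557 -131.62396385625044
(282, 378) 0.25876516104413555 144.49465486702562
(286, 400) 0.27700963648573457 148.14935882318966
(180, 270) 0.2769424509767984 108.44586993740663
(368, 433) 0.27932638881450134 168.60723927422066
(455, 432) 0.27774500240315203 -171.28641753997653
(535, 403) 0.27740328830247046 -151.52436187844395
(644, 275) 0.2774975838793151 -111.68638619997202
post 0.2431620571501559 147.81925372535417
[ 0.53606691 -0.08394981  0.25546672] [0.75384647 0.16822158 0.27527562]
242 [0.54635481 0.38267068 0.07242259]
242 [0.54635481 0.38267068 0.07242259]
((551.6154174804688, -312.4027404785156), (330.3990783691406, 97.77334594726562), 0.8193941116333008)
```

```bash
cat >> h.py <<'E'
PIV=np.array([.6729,.0090]); D0=128.35
def rows(wps,s=None,dec=3):
    """wps: list of (pos,jawdeg or Rotation,n,grip): linear interp, prints rows"""
    s=s or ctrl.get_state(); R0=R.from_quat(s["tcp_rot"]); p=np.array(s["eef_pos"]); r=R0; out=[]
    for pos,a,n,g in wps:
        tgt=a if isinstance(a,R) else down(np.radians(a))
        rv=(r.inv()*tgt).as_rotvec()
        for i in range(1,n+1):
            q=p+(np.array(pos)-p)*i/n; rr=r*R.from_rotvec(rv*i/n)
            w=(R0.inv()*rr).as_rotvec(); d=R0.inv().apply(q-s["eef_pos"])
            out.append([[round(float(x),dec)+0 for x in w],[round(float(x),dec)+0 for x in d],g])
        p=np.array(pos); r=tgt
    print(len(out)); print(str(out).replace(" ","")); return out
def hp(deg,r=.25): a=np.radians(deg); return PIV+r*np.array([np.cos(a),np.sin(a)])
E
python3 - <<'E'
from h import *
rows([((.33,-.52,.30),-77.4,6,.7),((.47,-.33,.3),-77.4,4,.7)])
E
```

```text
10
[[[0.0,0.0,0.0],[-0.035,-0.012,-0.016],0.7],[[0.001,0.0,0.0],[-0.069,-0.023,-0.032],0.7],[[0.001,0.0,0.0],[-0.104,-0.035,-0.047],0.7],[[0.001,0.001,0.0],[-0.139,-0.046,-0.063],0.7],[[0.002,0.001,0.0],[-0.173,-0.058,-0.079],0.7],[[0.002,0.001,0.0],[-0.208,-0.07,-0.095],0.7],[[0.002,0.001,0.0],[-0.253,-0.07,-0.134],0.7],[[0.002,0.001,0.0],[-0.297,-0.069,-0.172],0.7],[[0.002,0.001,0.0],[-0.342,-0.069,-0.211],0.7],[[0.002,0.001,0.0],[-0.386,-0.069,-0.25],0.7]]
```

Emit:
jog_arm --deltas '[[[0, 0, 0], [-0.07, -0.025, -0.03], 0.7], [[0, 0, 0], [-0.07, -0.025, -0.03], 0.7], [[0, 0, 0], [-0.14, -0.05, -0.06], 0.7], [[0, 0, 0], [-0.14, -0.05, -0.06], 0.7], [[0, 0, 0], [-0.21, -0.07, -0.1], 0.7], [[0, 0, 0], [-0.21, -0.07, -0.1], 0.7], [[0, 0, 0], [-0.3, -0.07, -0.17], 0.7], [[0, 0, 0], [-0.3, -0.07, -0.17], 0.7], [[0, 0, 0], [-0.39, -0.07, -0.25], 0.7], [[0, 0, 0], [-0.39, -0.07, -0.25], 0.7]]'

```text
time: 0.93
eef_pos: [0.4341, -0.3813, 0.3001]
tcp_rot: [-0.078, 0.704, -0.702, 0.078]
contact_force: [0.6, -0.4, -0.3]
opening: 0.699
```

```bash
python3 - <<'E'
from h import *
s=st();print(R.from_quat(s["tcp_rot"]).as_matrix().round(2)[:,2])
rows([((.5,-.08,.3),-77.4,4,.7),((*hp(148.35),.26),-121.65,6,.7)])
E
```

```text
t 0.93 p [ 0.4341 -0.3813  0.3001] F [ 0.6 -0.4 -0.3] op 0.699
[ 0.22 -0.98 -0.  ]
10
[[[0.001,0.0,0.0],[-0.033,0.0,-0.07],0.7],[[0.001,0.0,0.0],[-0.065,0.0,-0.14],0.7],[[0.002,0.001,0.0],[-0.098,0.001,-0.21],0.7],[[0.003,0.001,0.0],[-0.13,0.001,-0.28],0.7],[[0.003,0.129,0.0],[-0.132,0.008,-0.317],0.7],[[0.003,0.258,0.0],[-0.133,0.014,-0.354],0.7],[[0.003,0.387,0.0],[-0.135,0.021,-0.391],0.7],[[0.003,0.516,0.001],[-0.136,0.028,-0.429],0.7],[[0.003,0.644,0.001],[-0.138,0.035,-0.466],0.7],[[0.003,0.773,0.001],[-0.139,0.042,-0.503],0.7]]
```

Emit:
jog_arm --deltas '[[[0, 0, 0], [-0.02, 0, -0.035], 0.7], [[0, 0, 0], [-0.04, 0, -0.07], 0.7], [[0, 0, 0], [-0.07, 0, -0.14], 0.7], [[0, 0.1, 0], [-0.1, 0, -0.21], 0.7], [[0, 0.2, 0], [-0.13, 0, -0.28], 0.7], [[0, 0.3, 0], [-0.13, 0, -0.28], 0.7], [[0, 0.4, 0], [-0.135, 0, -0.35], 0.7], [[0, 0.5, 0], [-0.135, 0, -0.35], 0.7], [[0, 0.6, 0], [-0.135, 0, -0.35], 0.7], [[0, 0.6, 0], [-0.135, 0, -0.4], 0.7]]'

```text
time: 1.77
eef_pos: [0.4808, 0.0275, 0.3008]
tcp_rot: [0.134, 0.695, -0.693, -0.135]
contact_force: [0.7, 0.7, 0.1]
opening: 0.705
```

```bash
python3 - <<'E'
from h import *
s=st()
d=snap("b"); c=d["top"]; p=c["pixels"]
g=np.clip((p/255.)**0.55*255*1.15,0,255).astype(np.uint8)
cv2.imwrite("pics/b_top1.png",cv2.resize(g[90:290,120:420],None,fx=2.65,fy=2.65,interpolation=cv2.INTER_CUBIC))
rows([((*hp(148.35),.26),-121.65,3,.7),((*hp(148.35),.126),-121.65,5,.7)])
E
```

```text
t 1.77 p [0.4808 0.0275 0.3008] F [0.7 0.7 0.1] op 0.705
8
[[[0.001,0.06,0.001],[0.019,0.014,-0.032],0.7],[[0.002,0.12,0.002],[0.039,0.028,-0.063],0.7],[[0.004,0.181,0.003],[0.058,0.041,-0.095],0.7],[[0.004,0.181,0.003],[0.058,0.068,-0.095],0.7],[[0.004,0.181,0.003],[0.058,0.095,-0.095],0.7],[[0.004,0.181,0.003],[0.058,0.122,-0.095],0.7],[[0.004,0.181,0.003],[0.058,0.149,-0.095],0.7],[[0.004,0.181,0.003],[0.058,0.175,-0.095],0.7]]
```

View pics/b_top1.png

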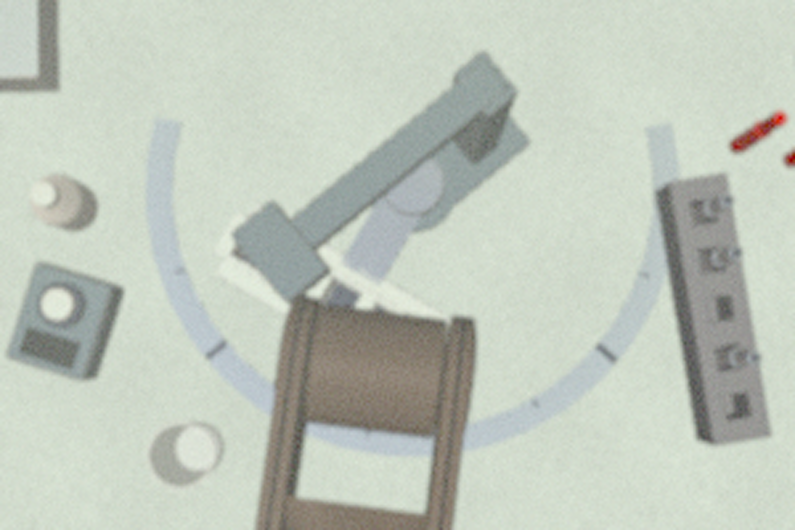

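View pics/b_scene.png

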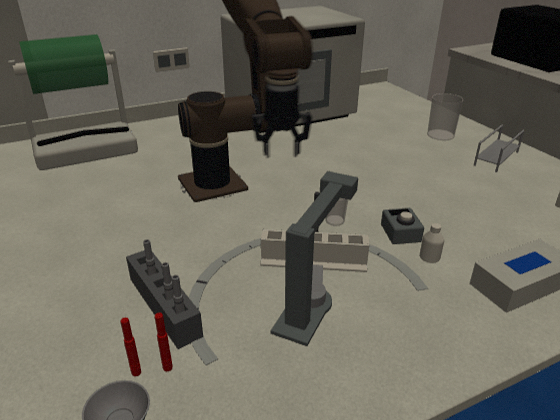

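The rack stands at click 1, with the post near (281,377) of the first crop. The stand and bystanders are unchanged. Next I go down around the post.

Emit:
jog_arm --deltas '[[[0, 0.06, 0], [0.019, 0.014, -0.032], 0.7], [[0, 0.12, 0], [0.039, 0.028, -0.063], 0.7], [[0, 0.18, 0], [0.058, 0.04, -0.095], 0.7], [[0, 0.18, 0], [0.058, 0.04, -0.095], 0.7], [[0, 0.18, 0], [0.058, 0.07, -0.095], 0.7], [[0, 0.18, 0], [0.058, 0.1, -0.095], 0.7], [[0, 0.18, 0], [0.058, 0.13, -0.095], 0.7], [[0, 0.18, 0], [0.058, 0.16, -0.095], 0.7], [[0, 0.18, 0], [0.058, 0.175, -0.095], 0.7], [[0, 0.18, 0], [0.058, 0.175, -0.095], 0.7]]'

```text
time: 2.7
eef_pos: [0.4568, 0.1395, 0.1218]
tcp_rot: [0.189, 0.68, -0.68, -0.197]
contact_force: [-0.8, -0.7, -0.0]
opening: 0.7
```

Emit:
jog_arm --deltas '[[[0, 0, 0], [0, 0, 0], 0], [[0, 0, 0], [0, 0, 0], 0], [[0, 0, 0], [0, 0, 0], 0], [[0, 0, 0], [0, 0, 0], 0], [[0, 0, 0], [0, 0, 0], 0], [[0, 0, 0], [0, 0, 0], 0]]' --force 20

```text
time: 3.2
eef_pos: [0.4581, 0.1396, 0.1235]
tcp_rot: [0.19, 0.681, -0.68, -0.196]
contact_force: [-0.1, 1.1, 4.0]
opening: 0.183
```

```bash
python3 - <<'E'
from h import *
s=st();print(np.array(s["tcp_rot"]).round(3)); d=np.array(s["eef_pos"][:2])-PIV; print(np.hypot(*d),np.degrees(np.arctan2(d[1],d[0])))
rows([((*hp(148.35+4*i),.126),-121.65+4*i,1,0) for i in range(1,11)])
E
```

```text
t 3.2 p [0.4581 0.1396 0.1235] F [-0.1  1.1  4. ] op 0.183
[ 0.19   0.681 -0.68  -0.196]
0.25138495582817383 148.70775798213558
10
[[[0.0,-0.07,0.008],[-0.002,-0.002,0.016],0],[[0.0,-0.139,0.008],[-0.004,-0.002,0.033],0],[[0.0,-0.209,0.008],[-0.007,-0.002,0.05],0],[[0.001,-0.279,0.008],[-0.011,-0.003,0.067],0],[[0.001,-0.349,0.008],[-0.016,-0.003,0.084],0],[[0.001,-0.419,0.008],[-0.023,-0.003,0.1],0],[[0.001,-0.488,0.008],[-0.031,-0.003,0.116],0],[[0.002,-0.558,0.008],[-0.039,-0.003,0.131],0],[[0.002,-0.628,0.008],[-0.049,-0.003,0.145],0],[[0.002,-0.698,0.008],[-0.06,-0.003,0.159],0]]
```

Emit:
jog_arm --deltas '[[[0, -0.07, 0], [-0.002, 0, 0.016], 0], [[0, -0.14, 0], [-0.004, 0, 0.033], 0], [[0, -0.21, 0], [-0.007, 0, 0.05], 0], [[0, -0.28, 0], [-0.011, 0, 0.067], 0], [[0, -0.35, 0], [-0.016, 0, 0.084], 0], [[0, -0.42, 0], [-0.023, 0, 0.1], 0], [[0, -0.49, 0], [-0.031, 0, 0.116], 0], [[0, -0.56, 0], [-0.039, 0, 0.131], 0], [[0, -0.63, 0], [-0.049, 0, 0.145], 0], [[0, -0.7, 0], [-0.06, 0, 0.159], 0]]'

```text
time: 4.03
eef_pos: [0.4244, -0.0255, 0.1235]
tcp_rot: [-0.057, 0.709, -0.701, 0.05]
contact_force: [-3.4, 10.9, 5.0]
opening: 0.181
```

```bash
cat >> h.py <<'E'
def pol(s):
    d=np.array(s["eef_pos"][:2])-PIV; z=R.from_quat(s["tcp_rot"]).as_matrix()[:,2]
    print("r",np.hypot(*d).round(4),"deg",np.degrees(np.arctan2(d[1],d[0])).round(2)%360,"jaw",np.degrees(np.arctan2(z[1],z[0])).round(1),"q",np.round(s["qpos"],2))
E
python3 - <<'E'
from h import *
s=st();pol(s)
rows([((*hp(188.35+4*i),.1235),-81.65+4*i,1,0) for i in range(0,10)]+[((*hp(228.35),.1235),-41.65,1,0)])
E
```

```text
t 4.03 p [ 0.4244 -0.0255  0.1235] F [-3.4 10.9  5. ] op 0.181
r 0.2509 deg 187.91 jaw -81.3 q [-0.3  -0.16  2.25  0.01  1.06  1.11]
11
[[[0.011,0.005,0.009],[-0.001,0.0,0.002],0],[[0.011,-0.064,0.009],[-0.001,0.0,0.019],0],[[0.011,-0.134,0.008],[-0.003,0.0,0.037],0],[[0.012,-0.204,0.008],[-0.006,-0.001,0.054],0],[[0.012,-0.274,0.008],[-0.01,-0.001,0.071],0],[[0.012,-0.344,0.007],[-0.016,-0.001,0.088],0],[[0.013,-0.413,0.007],[-0.022,-0.001,0.104],0],[[0.013,-0.483,0.006],[-0.03,-0.002,0.119],0],[[0.013,-0.553,0.006],[-0.038,-0.002,0.135],0],[[0.013,-0.623,0.006],[-0.048,-0.002,0.149],0],[[0.014,-0.693,0.005],[-0.059,-0.002,0.163],0]]
```

Emit:
jog_arm --deltas '[[[0.01, -0.065, 0.01], [-0.001, 0, 0.019], 0], [[0.01, -0.135, 0.01], [-0.003, 0, 0.037], 0], [[0.01, -0.205, 0.01], [-0.006, 0, 0.054], 0], [[0.01, -0.275, 0.01], [-0.01, 0, 0.071], 0], [[0.01, -0.345, 0.01], [-0.016, 0, 0.088], 0], [[0.01, -0.415, 0.01], [-0.022, 0, 0.104], 0], [[0.01, -0.485, 0.01], [-0.03, 0, 0.119], 0], [[0.01, -0.555, 0.01], [-0.038, 0, 0.135], 0], [[0.01, -0.625, 0.01], [-0.048, 0, 0.149], 0], [[0.01, -0.695, 0.01], [-0.059, 0, 0.163], 0]]'

```text
time: 4.87
eef_pos: [0.5059, -0.178, 0.1234]
tcp_rot: [-0.292, 0.647, -0.641, 0.292]
contact_force: [-10.1, 5.4, 16.2]
opening: 0.184
```

```bash
python3 - <<'E'
from h import *
s=st();pol(s)
rows([((*hp(228.35),.1235),-41.65,1,0)])
E
```

```text
t 4.87 p [ 0.5059 -0.178   0.1234] F [-10.1   5.4  16.2] op 0.184
r 0.2507 deg 228.23 jaw -41.2 q [-0.53  0.1   2.    0.    1.05  0.19]
1
[[[0.007,0.007,-0.002],[-0.001,0.0,0.001],0]]
```

Emit:
jog_arm --deltas '[[[0, 0, 0], [0, 0, 0], 0.6], [[0, 0, 0], [0, 0, 0], 0.6], [[0, 0, 0], [0, 0, 0], 0.6], [[0, 0, 0], [0, 0, 0], 0.6], [[0, 0, 0], [0, -0.04, 0], 0.6], [[0, 0, 0], [0, -0.08, 0], 0.6], [[0, 0, 0], [0, -0.12, 0], 0.6], [[0, 0, 0], [0, -0.16, 0], 0.6], [[0, 0, 0], [0, -0.18, 0], 0.6], [[0, 0, 0], [0, -0.18, 0], 0.6]]'

```text
time: 5.7
eef_pos: [0.5085, -0.1798, 0.3104]
tcp_rot: [0.29, -0.643, 0.645, -0.294]
contact_force: [0.7, -1.2, -0.1]
opening: 0.599
```

```bash
python3 - <<'E'
from h import *
s=st();pol(s)
rows([((.36,-.18,.32),-41.65,4,.6),((.33,-.45,.32),-41.65,6,.6)])
E
```

```text
t 5.7 p [ 0.5085 -0.1798  0.3104] F [ 0.7 -1.2 -0.1] op 0.599
r 0.2503 deg 228.95 jaw -41.2 q [-0.53 -0.07  1.82  0.    1.39  0.19]
10
[[[-0.001,0.002,-0.001],[0.024,-0.003,-0.028],0.6],[[-0.002,0.004,-0.002],[0.049,-0.005,-0.056],0.6],[[-0.003,0.006,-0.003],[0.073,-0.008,-0.084],0.6],[[-0.005,0.008,-0.004],[0.098,-0.011,-0.112],0.6],[[-0.005,0.008,-0.004],[0.135,-0.011,-0.086],0.6],[[-0.005,0.008,-0.004],[0.172,-0.011,-0.06],0.6],[[-0.005,0.008,-0.004],[0.209,-0.011,-0.034],0.6],[[-0.005,0.008,-0.004],[0.247,-0.011,-0.008],0.6],[[-0.005,0.008,-0.004],[0.284,-0.011,0.018],0.6],[[-0.005,0.008,-0.004],[0.321,-0.011,0.044],0.6]]
```

```bash
python3 - <<'E'
from h import *
rows([((.44,.2,.34),-41.65,10,.6)])
E
```

```text
10
[[[0.0,0.001,0.0],[-0.024,-0.003,-0.03],0.6],[[-0.001,0.002,-0.001],[-0.048,-0.006,-0.06],0.6],[[-0.001,0.002,-0.001],[-0.072,-0.009,-0.09],0.6],[[-0.002,0.003,-0.002],[-0.096,-0.012,-0.121],0.6],[[-0.002,0.004,-0.002],[-0.12,-0.015,-0.151],0.6],[[-0.003,0.005,-0.003],[-0.144,-0.018,-0.181],0.6],[[-0.003,0.005,-0.003],[-0.168,-0.021,-0.211],0.6],[[-0.004,0.006,-0.004],[-0.193,-0.024,-0.241],0.6],[[-0.004,0.007,-0.004],[-0.217,-0.027,-0.271],0.6],[[-0.005,0.008,-0.004],[-0.241,-0.03,-0.302],0.6]]
```

Emit:
jog_arm --deltas '[[[0, 0, 0], [-0.06, -0.01, -0.075], 0.6], [[0, 0, 0], [-0.06, -0.01, -0.075], 0.6], [[0, 0, 0], [-0.12, -0.015, -0.15], 0.6], [[0, 0, 0], [-0.12, -0.015, -0.15], 0.6], [[0, 0, 0], [-0.18, -0.02, -0.225], 0.6], [[0, 0, 0], [-0.18, -0.02, -0.225], 0.6], [[0, 0, 0], [-0.24, -0.03, -0.3], 0.6], [[0, 0, 0], [-0.24, -0.03, -0.3], 0.6], [[0, 0, 0], [-0.24, -0.03, -0.3], 0.6], [[0, 0, 0], [-0.24, -0.03, -0.3], 0.6]]'

```text
time: 6.53
eef_pos: [0.4384, 0.2029, 0.3392]
tcp_rot: [-0.292, 0.643, -0.643, 0.296]
contact_force: [0.5, -0.1, -0.2]
opening: 0.599
```

```bash
python3 - <<'E'
from h import *
s=st()
d=snap("c")
def br(p): return np.clip((p/255.)**0.55*255*1.15,0,255).astype(np.uint8)
g=br(d["top"]["pixels"])
cv2.imwrite("pics/c_top1.png",cv2.resize(g[90:290,250:450],None,fx=3,fy=3,interpolation=cv2.INTER_CUBIC))
cv2.imwrite("pics/c_top2.png",cv2.resize(g[145:265,360:420],None,fx=5,fy=5,interpolation=cv2.INTER_CUBIC))
g=br(d["scene"]["pixels"])
cv2.imwrite("pics/c_sc1.png",cv2.resize(g[220:380,100:300],None,fx=3.5,fy=3.5,interpolation=cv2.INTER_CUBIC))
E
```

```text
t 6.53 p [0.4384 0.2029 0.3392] F [ 0.5 -0.1 -0.2] op 0.599
```

View pics/c_top1.png

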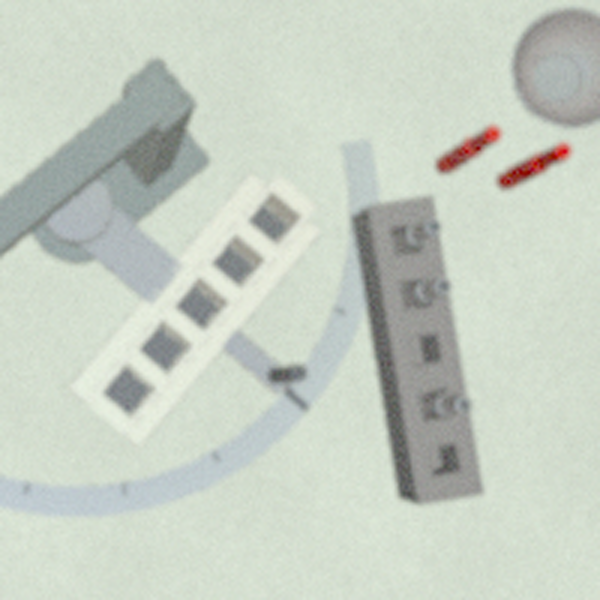

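View pics/c_top2.png

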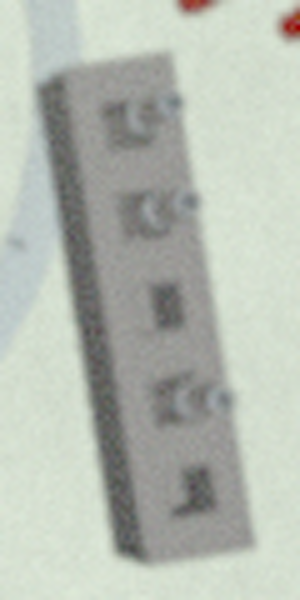

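View pics/c_sc1.png

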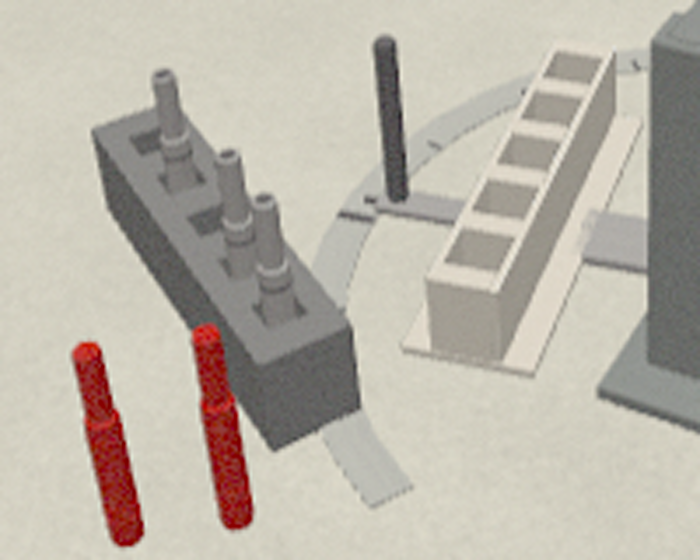

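```bash
cat >> h.py <<'E'
def tri(c1,u1,c2,u2):
    A=[];b=[]
    for c,(u,v) in((c1,u1),(c2,u2)):
        d=c["T"][:3,:3]@np.array([(u-c["cx"])/c["fx"],-(v-c["cy"])/c["fy"],-1.]);d/=np.linalg.norm(d)
        P=np.eye(3)-np.outer(d,d);A.append(P);b.append(P@c["T"][:3,3])
    x=np.linalg.lstsq(np.vstack(A),np.hstack(b),rcond=None)[0]
    return x,[np.linalg.norm(A[i]@x-b[i]) for i in (0,1)]
E
python3 - <<'E'
from h import *
t=load("c","top");s=load("c","scene")
f=lambda x,y:(360+x/5-.4,145+y/5-.4); g=lambda x,y:(100+x/3.5-.36,220+y/3.5-.36)
for n,a,b in[("A",(172,102),(265,200)),("B",(189,202),(230,155)),("C",(220,400),(163,74))]:
    x,e=tri(t,f(*a),s,g(*b)); print(n,"tip",x.round(4),np.round(e,4), ray(t,*f(*a),.161).round(4))
for n,a,b in[("A",(142,117),(273,270)),("B",(153,211),(240,224)),("C",(185,399),(176,146))]:
    x,e=tri(t,f(*a),s,g(*b)); print(n,"shoulder",x.round(4),np.round(e,4))
# slot/stand corners top at z .075
P=[ray(t,*f(*q),.075)[:2] for q in[(40,85),(170,55),(255,545),(118,560)]]
print(np.round(P,4)); 
r=cv2.minAreaRect(np.float32(P)*1000); print(r)
P=[ray(t,*f(*q),.075)[:2] for q in[(64,81),(170,53),(257,545),(148,562)]]
print(np.round(P,4), np.mean(P,0)); 
E
```

```text
A tip [ 0.6321 -0.298   0.1624] [0.0001 0.0001] [ 0.6324 -0.2983  0.161 ]
B tip [ 0.5802 -0.3052  0.1623] [0.0002 0.0002] [ 0.5803 -0.3058  0.161 ]
C tip [ 0.4771 -0.32    0.1622] [0.0013 0.0013] [ 0.4775 -0.3191  0.161 ]
A shoulder [ 0.6314 -0.2983  0.107 ] [0.0009 0.0009]
B shoulder [ 0.5798 -0.3038  0.1063] [0.0016 0.0016]
C shoulder [ 0.4772 -0.3196  0.1027] [0.0015 0.0015]
[[ 0.6548 -0.2493]
 [ 0.6704 -0.3228]
 [ 0.3952 -0.3632]
 [ 0.3883 -0.2864]]
((527.2559204101562, -304.89874267578125), (278.1501159667969, 76.94219207763672), 8.353293418884277)
[[ 0.6568 -0.2628]
 [ 0.6716 -0.3228]
 [ 0.3952 -0.3643]
 [ 0.3869 -0.3031]] [ 0.52763698 -0.31325463]
```

```bash
python3 - <<'E'
from h import *
s=st();pol(s)
rows([((.477,-.3195,.31),-82,10,.6)])
E
```

```text
t 6.63 p [0.4395 0.2001 0.3389] F [-0.   0.3  0.3] op 0.598
r 0.3017 deg 140.69 jaw -40.9 q [ 0.22 -0.22  1.9  -0.    1.45  0.93]
10
[[[0.0,0.072,0.0],[0.037,0.003,0.037],0.6],[[-0.001,0.143,-0.001],[0.074,0.006,0.074],0.6],[[-0.001,0.215,-0.001],[0.11,0.009,0.111],0.6],[[-0.001,0.287,-0.002],[0.147,0.012,0.148],0.6],[[-0.001,0.358,-0.002],[0.184,0.015,0.184],0.6],[[-0.002,0.43,-0.002],[0.221,0.018,0.221],0.6],[[-0.002,0.502,-0.003],[0.258,0.02,0.258],0.6],[[-0.002,0.573,-0.003],[0.294,0.023,0.295],0.6],[[-0.002,0.645,-0.004],[0.331,0.026,0.332],0.6],[[-0.003,0.716,-0.004],[0.368,0.029,0.369],0.6]]
```

Emit:
jog_arm --deltas '[[[0, 0.1, 0], [0.06, 0, 0.06], 0.6], [[0, 0.2, 0], [0.1, 0, 0.1], 0.6], [[0, 0.3, 0], [0.15, 0.01, 0.15], 0.6], [[0, 0.4, 0], [0.18, 0.01, 0.18], 0.6], [[0, 0.5, 0], [0.22, 0.02, 0.22], 0.6], [[0, 0.6, 0], [0.26, 0.02, 0.26], 0.6], [[0, 0.7, 0], [0.3, 0.02, 0.3], 0.6], [[0, 0.72, 0], [0.34, 0.03, 0.34], 0.6], [[0, 0.72, 0], [0.368, 0.03, 0.369], 0.6], [[0, 0.72, 0], [0.368, 0.03, 0.369], 0.6]]'

```text
time: 7.47
eef_pos: [0.4675, -0.22, 0.3146]
tcp_rot: [0.046, -0.705, 0.706, -0.048]
contact_force: [0.5, -0.9, 0.4]
opening: 0.6
```

```bash
python3 - <<'E'
from h import *
s=st();pol(s)
rows([((.477,-.3195,.31),-82,1,.5),((.477,-.3195,.118),-82,6,.5)])
E
```

```text
t 7.47 p [ 0.4675 -0.22    0.3146] F [ 0.5 -0.9  0.4] op 0.6
r 0.3076 deg 228.11 jaw -82.4 q [-0.64 -0.12  1.86  0.    1.4   0.8 ]
7
[[[0.0,-0.007,-0.003],[0.004,0.005,0.1],0.5],[[0.0,-0.007,-0.003],[0.004,0.037,0.1],0.5],[[0.0,-0.007,-0.003],[0.004,0.069,0.1],0.5],[[0.0,-0.007,-0.003],[0.004,0.101,0.1],0.5],[[0.0,-0.007,-0.003],[0.004,0.133,0.1],0.5],[[0.0,-0.007,-0.003],[0.004,0.165,0.1],0.5],[[0.0,-0.007,-0.003],[0.004,0.197,0.1],0.5]]
```

Emit:
jog_arm --deltas '[[[0, 0, 0], [0.004, 0.005, 0.04], 0.5], [[0, 0, 0], [0.004, 0.005, 0.08], 0.5], [[0, 0, 0], [0.004, 0.005, 0.1], 0.5], [[0, 0, 0], [0.004, 0.005, 0.1], 0.5], [[0, 0, 0], [0.004, 0.04, 0.1], 0.5], [[0, 0, 0], [0.004, 0.08, 0.1], 0.5], [[0, 0, 0], [0.004, 0.11, 0.1], 0.5], [[0, 0, 0], [0.004, 0.11, 0.1], 0.5]]'

```text
time: 8.13
eef_pos: [0.4723, -0.3165, 0.1956]
tcp_rot: [-0.049, 0.71, -0.701, 0.044]
contact_force: [-2.2, 0.3, -1.8]
opening: 0.499
```

```bash
python3 - <<'E'
from h import *
s=st();pol(s)
def br(p): return np.clip((p/255.)**0.55*255*1.15,0,255).astype(np.uint8)
c=ctrl.read_camera("scene");g=br(c["pixels"])
cv2.imwrite("pics/d_sc1.png",cv2.resize(g[200:340,100:300],None,fx=3.5,fy=3.5,interpolation=cv2.INTER_CUBIC))
for X in([.6321,-.298,.1624],[.5802,-.3052,.1623],[.4771,-.32,.1622]): print((proj(c,X)-[100,200]+.36)*3.5)
rows([((.477,-.3195,.118),-82,3,.5)])
E
```

```text
t 8.13 p [ 0.4723 -0.3165  0.1956] F [-2.2  0.3 -1.8] op 0.499
r 0.3823 deg 238.36 jaw -82.5 q [-0.77  0.09  1.87  0.    1.2   0.67]
[265.20379615 269.97403173]
[229.65225682 225.00784168]
[165.04114908 144.34014991]
3
[[[0.003,-0.003,0.001],[-0.001,0.027,0.001],0.5],[[0.005,-0.005,0.002],[-0.002,0.054,0.002],0.5],[[0.008,-0.008,0.004],[-0.003,0.082,0.003],0.5]]
```

View pics/d_sc1.png

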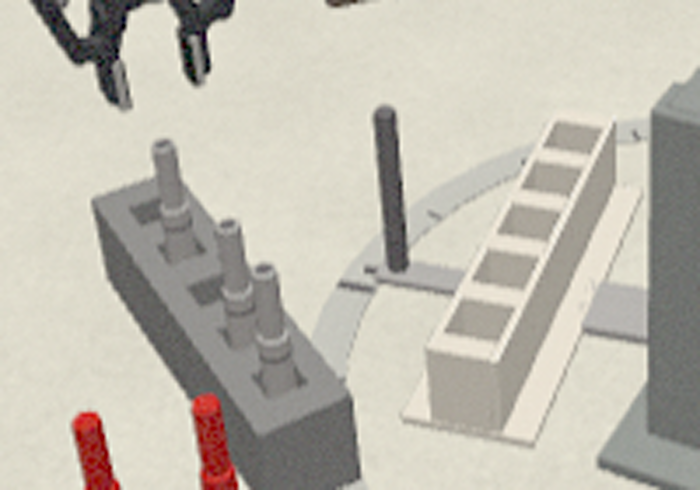

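The pieces stand where I measured them: their tips are at (163,144), (230,224) and (264,270), and the predicted positions match. Fingers straddle the nearest piece, so I descend and grip.

Emit:
jog_arm --deltas '[[[0, 0, 0], [-0.001, 0.027, 0.001], 0.5], [[0, 0, 0], [-0.003, 0.054, 0.002], 0.5], [[0, 0, 0], [-0.004, 0.078, 0.003], 0.5], [[0, 0, 0], [-0.004, 0.078, 0.003], 0.5], [[0, 0, 0], [-0.004, 0.078, 0.003], 0], [[0, 0, 0], [-0.004, 0.078, 0.003], 0], [[0, 0, 0], [-0.004, 0.078, 0.003], 0], [[0, 0, 0], [-0.004, 0.078, 0.003], 0], [[0, 0, 0], [-0.004, 0.078, 0.003], 0], [[0, 0, 0], [-0.004, 0.078, 0.003], 0]]' --force 40

```text
time: 9.02
eef_pos: [0.4796, -0.3211, 0.1252]
tcp_rot: [-0.047, 0.707, -0.704, 0.047]
contact_force: [-0.6, 0.1, 7.1]
opening: 0.174
```

```bash
python3 - <<'E'
from h import *
s=st();pol(s)
rows([((.477,-.3195,.31),-82,6,0)])
E
```

```text
t 9.02 p [ 0.4796 -0.3211  0.1252] F [-0.6  0.1  7.1] op 0.174
r 0.3826 deg 239.65 jaw -82.4 q [-0.77  0.19  1.9   0.    1.06  0.67]
6
[[[0.001,-0.001,0.0],[0.0,-0.031,0.0],0],[[0.001,-0.002,0.0],[0.001,-0.062,-0.001],0],[[0.002,-0.004,0.0],[0.001,-0.092,-0.001],0],[[0.002,-0.005,0.0],[0.002,-0.123,-0.002],0],[[0.003,-0.006,0.0],[0.002,-0.154,-0.002],0],[[0.003,-0.007,0.0],[0.002,-0.185,-0.003],0]]
```

Emit:
jog_arm --deltas '[[[0, 0, 0], [0, -0.02, 0], 0], [[0, 0, 0], [0, -0.05, 0], 0], [[0, 0, 0], [0, -0.08, 0], 0], [[0, 0, 0], [0, -0.11, 0], 0], [[0, 0, 0], [0, -0.14, 0], 0], [[0, 0, 0], [0, -0.17, 0], 0], [[0, 0, 0], [0, -0.195, 0], 0], [[0, 0, 0], [0, -0.195, 0], 0]]'

```text
time: 9.68
eef_pos: [0.4815, -0.3233, 0.3283]
tcp_rot: [0.044, -0.703, 0.708, -0.05]
contact_force: [1.0, -0.3, -0.6]
opening: 0.175
```

```bash
cat >> h.py <<'E'
def br(p): return np.clip((p/255.)**0.55*255*1.15,0,255).astype(np.uint8)
A5=np.radians(D0+100)
def pk(y,x=.15): return PIV+x*np.array([np.cos(A5),np.sin(A5)])+y*np.array([-np.sin(A5),np.cos(A5)])
E
python3 - <<'E'
from h import *
s=st();pol(s); print(pk(-.104),pk(0),pk(.104))
c=ctrl.read_camera("scene");g=br(c["pixels"])
cv2.imwrite("pics/e_sc1.png",cv2.resize(g[130:330,60:310],None,fx=3,fy=3,interpolation=cv2.INTER_CUBIC))
rows([((*pk(-.104),.31),-131.65,9,0)])
E
```

```text
t 9.68 p [ 0.4815 -0.3233  0.3283] F [ 1.  -0.3 -0.6] op 0.175
r 0.3835 deg 240.06 jaw -82.4 q [-0.77  0.01  1.71  0.    1.41  0.67]
[ 0.4955025 -0.0339666] [ 0.57321322 -0.10308276] [ 0.65092394 -0.17219893]
9
[[[0.0,0.095,-0.001],[-0.006,0.002,-0.032],0],[[0.0,0.191,-0.001],[-0.012,0.003,-0.063],0],[[0.0,0.286,-0.002],[-0.018,0.005,-0.095],0],[[0.0,0.382,-0.003],[-0.023,0.006,-0.126],0],[[-0.001,0.477,-0.003],[-0.029,0.008,-0.158],0],[[-0.001,0.573,-0.004],[-0.035,0.009,-0.19],0],[[-0.001,0.668,-0.005],[-0.041,0.011,-0.221],0],[[-0.001,0.764,-0.005],[-0.047,0.013,-0.253],0],[[-0.001,0.859,-0.006],[-0.053,0.014,-0.284],0]]
```

View pics/e_sc1.png

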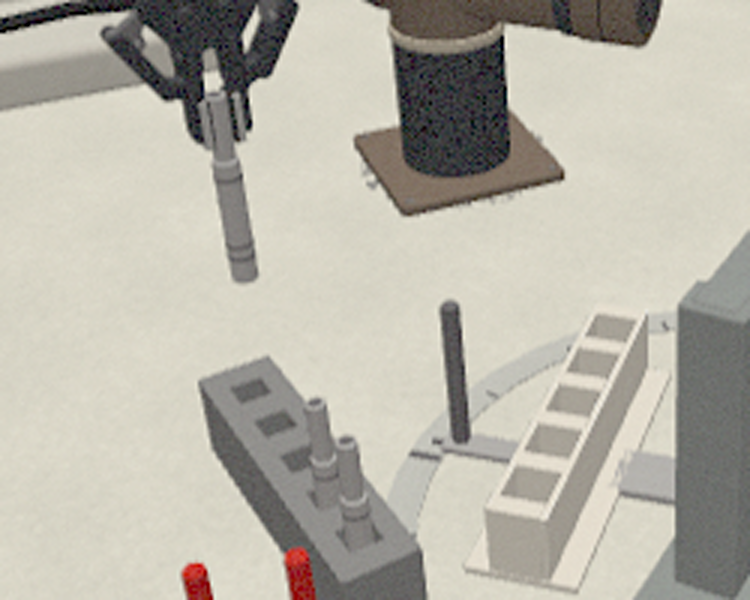

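```bash
python3 - <<'E'
from h import *
s=st();pol(s)
c=ctrl.read_camera("scene")
x,y,z=s["eef_pos"]
for zz in (.365,.315,.215): print(zz,(proj(c,[x,y,zz])-[60,130]+.33)*3)
E
```

```text
t 9.73 p [ 0.4808 -0.3227  0.3249] F [ 0.3  0.7 -0.7] op 0.179
r 0.3833 deg 239.92000000000002 jaw -82.4 q [-0.77  0.01  1.71  0.    1.41  0.67]
0.365 [216.84096009  96.77184597]
0.315 [228.04810913 160.64786958]
0.215 [248.82336625 279.05807442]
```

Emit:
jog_arm --deltas '[[[0, 0.095, 0], [-0.006, 0, -0.032], 0], [[0, 0.19, 0], [-0.012, 0, -0.063], 0], [[0, 0.285, 0], [-0.018, 0, -0.095], 0], [[0, 0.38, 0], [-0.023, 0, -0.126], 0], [[0, 0.475, 0], [-0.03, 0, -0.158], 0], [[0, 0.57, 0], [-0.035, 0, -0.19], 0], [[0, 0.67, 0], [-0.04, 0, -0.22], 0], [[0, 0.765, 0], [-0.047, 0, -0.253], 0], [[0, 0.86, 0], [-0.053, 0, -0.284], 0], [[0, 0.86, 0], [-0.053, 0, -0.284], 0]]'

```text
time: 10.62
eef_pos: [0.4939, -0.0286, 0.3195]
tcp_rot: [0.25, 0.662, -0.66, -0.252]
contact_force: [-0.4, 0.1, -1.1]
opening: 0.174
```

```bash
python3 - <<'E'
from h import *
s=st();pol(s)
rows([((*pk(-.104),.25),-131.65,3,0),((*pk(-.104),.145),-131.65,4,0)])
c=ctrl.read_camera("scene");g=br(c["pixels"])
cv2.imwrite("pics/f_sc1.png",cv2.resize(g[100:300,180:380],None,fx=3,fy=3,interpolation=cv2.INTER_CUBIC))
x,y,z=s["eef_pos"]
for zz in (z+.037,z-.013,z-.113): print(zz,(proj(c,[x,y,zz])-[180,100]+.33)*3)
E
```

```text
t 10.62 p [ 0.4939 -0.0286  0.3195] F [-0.4  0.1 -1.1] op 0.174
r 0.1829 deg 191.86 jaw -131.6 q [-0.27 -0.18  1.9   0.    1.42  2.03]
7
[[[0.001,0.0,0.002],[-0.002,0.023,0.001],0],[[0.001,0.001,0.003],[-0.003,0.046,0.002],0],[[0.002,0.001,0.005],[-0.005,0.07,0.003],0],[[0.002,0.001,0.005],[-0.005,0.096,0.003],0],[[0.002,0.001,0.005],[-0.005,0.122,0.003],0],[[0.002,0.001,0.005],[-0.006,0.148,0.003],0],[[0.002,0.001,0.005],[-0.006,0.175,0.003],0]]
0.35654197463122544 [252.37308428 128.24560673]
0.30654197463122546 [253.34665305 187.61889493]
0.20654197463122548 [255.16389804 298.44394793]
```

View pics/f_sc1.png

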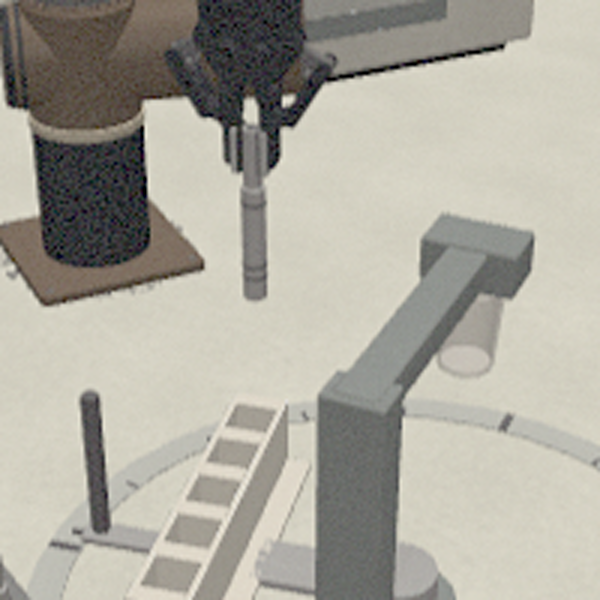

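Emit:
jog_arm --deltas '[[[0, 0, 0], [-0.003, 0.03, 0.002], 0], [[0, 0, 0], [-0.005, 0.06, 0.003], 0], [[0, 0, 0], [-0.005, 0.09, 0.003], 0], [[0, 0, 0], [-0.005, 0.1, 0.003], 0], [[0, 0, 0], [-0.005, 0.1, 0.003], 0]]'

```text
time: 11.08
eef_pos: [0.4927, -0.0363, 0.2147]
tcp_rot: [0.246, 0.661, -0.661, -0.255]
contact_force: [0.0, -0.7, -0.6]
opening: 0.178
```

```bash
python3 - <<'E'
from h import *
s=st();pol(s)
rows([((*pk(-.104),.144),-131.65,3,0)])
c=ctrl.read_camera("scene");g=br(c["pixels"])
cv2.imwrite("pics/g_sc1.png",cv2.resize(g[180:300,210:310],None,fx=5,fy=5,interpolation=cv2.INTER_CUBIC))
E
```

```text
t 11.08 p [ 0.4927 -0.0363  0.2147] F [ 0.  -0.7 -0.6] op 0.178
r 0.1858 deg 194.11 jaw -131.5 q [-0.28 -0.1   2.02  0.    1.23  2.01]
3
[[[-0.001,0.001,0.004],[0.0,0.024,-0.001],0],[[-0.003,0.002,0.008],[-0.001,0.047,-0.003],0],[[-0.004,0.003,0.012],[-0.001,0.071,-0.004],0]]
```

View pics/g_sc1.png

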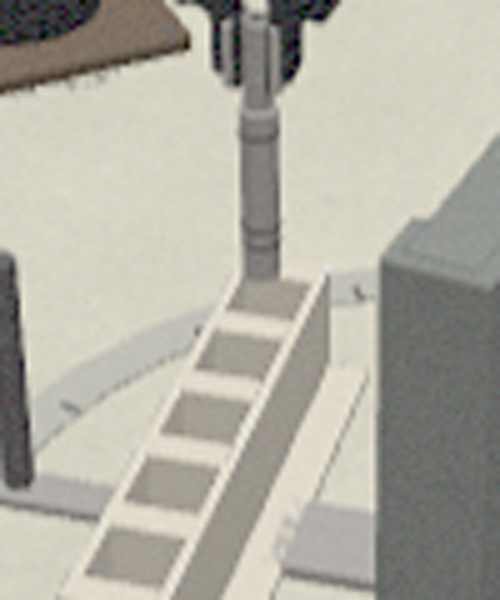

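Emit:
jog_arm --deltas '[[[0, 0, 0], [0, 0, -0.004], 0], [[0, 0, 0], [0, 0.015, -0.004], 0], [[0, 0, 0], [-0.001, 0.03, -0.004], 0], [[0, 0, 0], [-0.001, 0.045, -0.004], 0], [[0, 0, 0], [-0.001, 0.06, -0.004], 0], [[0, 0, 0], [-0.001, 0.071, -0.004], 0], [[0, 0, 0], [-0.001, 0.071, -0.004], 0]]'

```text
time: 11.72
eef_pos: [0.4969, -0.0339, 0.1458]
tcp_rot: [0.247, 0.662, -0.661, -0.254]
contact_force: [-0.1, 0.1, -0.6]
opening: 0.176
```

```bash
python3 - <<'E'
from h import *
s=st();pol(s);print(pk(-.104))
E
```

```text
t 11.72 p [ 0.4969 -0.0339  0.1458] F [-0.1  0.1 -0.6] op 0.176
r 0.1811 deg 193.72 jaw -131.4 q [-0.27 -0.01  2.07  0.    1.09  2.02]
[ 0.4955025 -0.0339666]
```

Emit:
jog_arm --deltas '[[[0, 0, 0], [0, 0.004, 0], 0], [[0, 0, 0], [0, 0.004, 0], 0], [[0, 0, 0], [0, 0.004, 0], 0.4], [[0, 0, 0], [0, 0.004, 0], 0.4], [[0, 0, 0], [0, 0.004, 0], 0.4], [[0, 0, 0], [0, 0.0, 0], 0.45], [[0, 0, 0], [0, -0.04, 0], 0.45], [[0, 0, 0], [0, -0.08, 0], 0.45], [[0, 0, 0], [0, -0.12, 0], 0.45], [[0, 0, 0], [0, -0.17, 0], 0.45]]'

```text
time: 12.55
eef_pos: [0.4978, -0.0344, 0.3096]
tcp_rot: [0.247, 0.662, -0.661, -0.254]
contact_force: [1.0, 0.4, -1.1]
opening: 0.454
```

```bash
python3 - <<'E'
from h import *
s=st();pol(s)
rows([((.5802,-.3055,.31),-82,9,0.5)])
c=ctrl.read_camera("scene");g=br(c["pixels"])
cv2.imwrite("pics/h_sc1.png",cv2.resize(g[130:350,100:350],None,fx=3,fy=2.7,interpolation=cv2.INTER_CUBIC))
E
```

```text
t 12.55 p [ 0.4978 -0.0344  0.3096] F [ 1.   0.4 -1.1] op 0.454
r 0.1804 deg 193.92 jaw -131.4 q [-0.27 -0.16  1.9   0.    1.41  2.02]
9
[[[0.0,-0.096,0.001],[-0.027,0.0,0.017],0.5],[[0.0,-0.192,0.002],[-0.054,0.0,0.033],0.5],[[0.0,-0.288,0.003],[-0.08,-0.001,0.05],0.5],[[0.001,-0.384,0.004],[-0.107,-0.001,0.066],0.5],[[0.001,-0.479,0.005],[-0.134,-0.001,0.083],0.5],[[0.001,-0.575,0.006],[-0.161,-0.001,0.099],0.5],[[0.001,-0.671,0.008],[-0.188,-0.002,0.116],0.5],[[0.001,-0.767,0.009],[-0.214,-0.002,0.132],0.5],[[0.001,-0.863,0.01],[-0.241,-0.002,0.149],0.5]]
```

View pics/h_sc1.png

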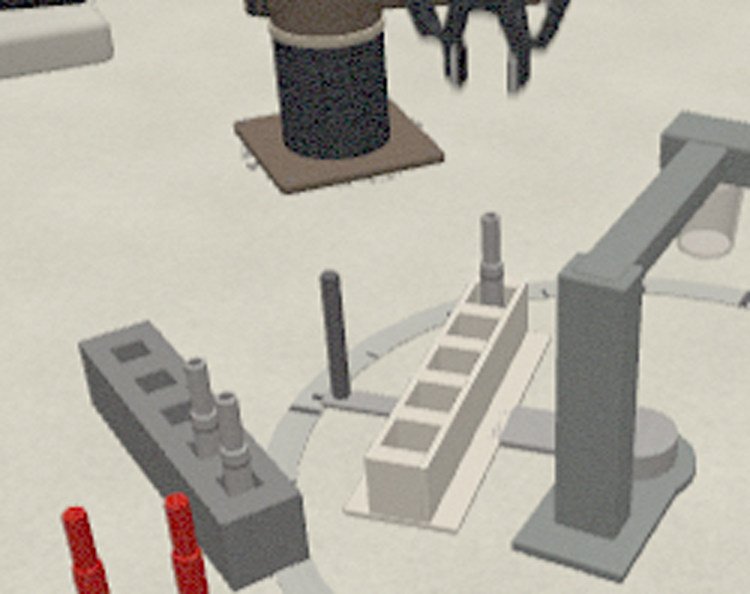

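The first piece stands upright in the end pocket (490,250). The second piece's tip is at (197,362).

Emit:
jog_arm --deltas '[[[0, -0.095, 0], [-0.027, 0, 0.017], 0.5], [[0, -0.19, 0], [-0.054, 0, 0.033], 0.5], [[0, -0.29, 0], [-0.08, 0, 0.05], 0.5], [[0, -0.385, 0], [-0.107, 0, 0.066], 0.5], [[0, -0.48, 0], [-0.134, 0, 0.083], 0.5], [[0, -0.575, 0], [-0.161, 0, 0.099], 0.5], [[0, -0.67, 0], [-0.188, 0, 0.116], 0.5], [[0, -0.77, 0], [-0.214, 0, 0.132], 0.5], [[0, -0.865, 0], [-0.241, 0, 0.149], 0.5], [[0, -0.865, 0], [-0.241, 0, 0.149], 0.5]]'

```text
time: 13.43
eef_pos: [0.584, -0.3117, 0.3206]
tcp_rot: [0.047, -0.704, 0.707, -0.052]
contact_force: [-0.9, 0.1, -0.3]
opening: 0.496
```

```bash
python3 - <<'E'
from h import *
s=st();pol(s)
c=ctrl.read_camera("scene");g=br(c["pixels"])
cv2.imwrite("pics/i_sc1.png",cv2.resize(g[200:340,100:300],None,fx=3.5,fy=3.5,interpolation=cv2.INTER_CUBIC))
for X in([.6321,-.298,.1624],[.5802,-.3052,.1623]): print((proj(c,X)-[100,200]+.36)*3.5)
rows([((.5802,-.3055,.21),-82,3,.5),((.5802,-.3055,.120),-82,3,.5)])
E
```

```text
t 13.43 p [ 0.584  -0.3117  0.3206] F [-0.9  0.1 -0.3] op 0.496
r 0.3328 deg 254.51 jaw -82.0 q [-0.64  0.2   1.52  0.    1.42  0.79]
[265.20379615 269.97403173]
[229.65225682 225.00784168]
6
[[[0.0,0.0,-0.002],[0.001,0.037,-0.001],0.5],[[-0.001,-0.001,-0.005],[0.002,0.074,-0.003],0.5],[[-0.001,-0.001,-0.007],[0.004,0.111,-0.004],0.5],[[-0.001,-0.001,-0.007],[0.004,0.141,-0.004],0.5],[[-0.001,-0.001,-0.007],[0.004,0.171,-0.004],0.5],[[-0.001,-0.001,-0.007],[0.004,0.201,-0.004],0.5]]
```

View pics/i_sc1.png

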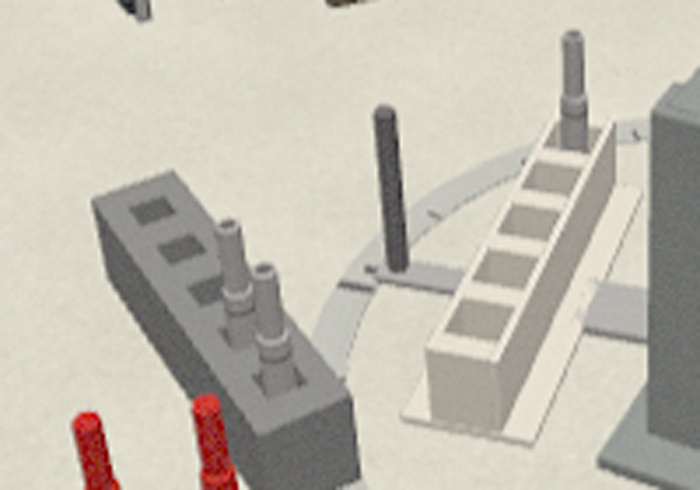

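Emit:
jog_arm --deltas '[[[0, 0, 0], [0.001, 0.037, -0.004], 0.5], [[0, 0, 0], [0.002, 0.074, -0.004], 0.5], [[0, 0, 0], [0.004, 0.11, -0.004], 0.5], [[0, 0, 0], [0.004, 0.12, -0.004], 0.5], [[0, 0, 0], [0.004, 0.12, -0.004], 0.5]]'

```text
time: 13.9
eef_pos: [0.5781, -0.3035, 0.1963]
tcp_rot: [-0.049, 0.707, -0.704, 0.049]
contact_force: [0.2, -0.1, -0.0]
opening: 0.499
```

```bash
python3 - <<'E'
from h import *
s=st();pol(s)
rows([((.5802,-.3055,.120),-82,3,.5)])
E
```

```text
t 13.9 p [ 0.5781 -0.3035  0.1963] F [ 0.2 -0.1 -0. ] op 0.499
r 0.3266 deg 253.13 jaw -82.1 q [-0.64  0.27  1.66  0.    1.21  0.79]
3
[[[0.002,0.0,0.0],[-0.001,0.025,0.001],0.5],[[0.003,-0.001,-0.001],[-0.001,0.051,0.002],0.5],[[0.005,-0.001,-0.001],[-0.002,0.076,0.003],0.5]]
```

Emit:
jog_arm --deltas '[[[0, 0, 0], [-0.001, 0.025, 0.001], 0.5], [[0, 0, 0], [-0.001, 0.05, 0.002], 0.5], [[0, 0, 0], [-0.002, 0.074, 0.003], 0.5], [[0, 0, 0], [-0.002, 0.074, 0.003], 0.5], [[0, 0, 0], [-0.002, 0.074, 0.003], 0], [[0, 0, 0], [-0.002, 0.074, 0.003], 0], [[0, 0, 0], [-0.002, 0.074, 0.003], 0], [[0, 0, 0], [-0.002, 0.074, 0.003], 0], [[0, 0, 0], [-0.002, 0.074, 0.003], 0], [[0, 0, 0], [-0.002, 0.074, 0.003], 0]]'

```text
time: 14.73
eef_pos: [0.5824, -0.3069, 0.1263]
tcp_rot: [-0.047, 0.706, -0.705, 0.051]
contact_force: [-0.8, 0.9, 6.3]
opening: 0.177
```

Emit:
jog_arm --deltas '[[[0, 0, 0], [0, -0.02, 0], 0], [[0, 0, 0], [0, -0.05, 0], 0], [[0, 0, 0], [0, -0.08, 0], 0], [[0, 0, 0], [0, -0.11, 0], 0], [[0, 0, 0], [0, -0.14, 0], 0], [[0, 0, 0], [0, -0.17, 0], 0], [[0, 0, 0], [0, -0.19, 0], 0], [[0, 0, 0], [0, -0.19, 0], 0]]'

```text
time: 15.4
eef_pos: [0.583, -0.3085, 0.3241]
tcp_rot: [0.044, -0.703, 0.708, -0.054]
contact_force: [0.2, -0.3, -0.1]
opening: 0.177
```

```bash
python3 - <<'E'
from h import *
s=st();pol(s)
rows([((*pk(0),.31),-131.65,8,0)])
c=ctrl.read_camera("scene");g=br(c["pixels"])
cv2.imwrite("pics/j_sc1.png",cv2.resize(g[130:350,100:350],None,fx=3,fy=2.7,interpolation=cv2.INTER_CUBIC))
E
```

```text
t 15.4 p [ 0.583  -0.3085  0.3241] F [ 0.2 -0.3 -0.1] op 0.177
r 0.33 deg 254.19 jaw -82.1 q [-0.64  0.19  1.52  0.    1.41  0.79]
8
[[[0.0,0.108,-0.002],[-0.002,0.002,-0.026],0],[[0.0,0.216,-0.004],[-0.005,0.003,-0.051],0],[[0.0,0.324,-0.006],[-0.007,0.005,-0.077],0],[[-0.001,0.433,-0.009],[-0.009,0.006,-0.102],0],[[-0.001,0.541,-0.011],[-0.012,0.008,-0.128],0],[[-0.001,0.649,-0.013],[-0.014,0.01,-0.154],0],[[-0.001,0.757,-0.015],[-0.016,0.011,-0.179],0],[[-0.001,0.865,-0.017],[-0.018,0.013,-0.205],0]]
```

View pics/j_sc1.png

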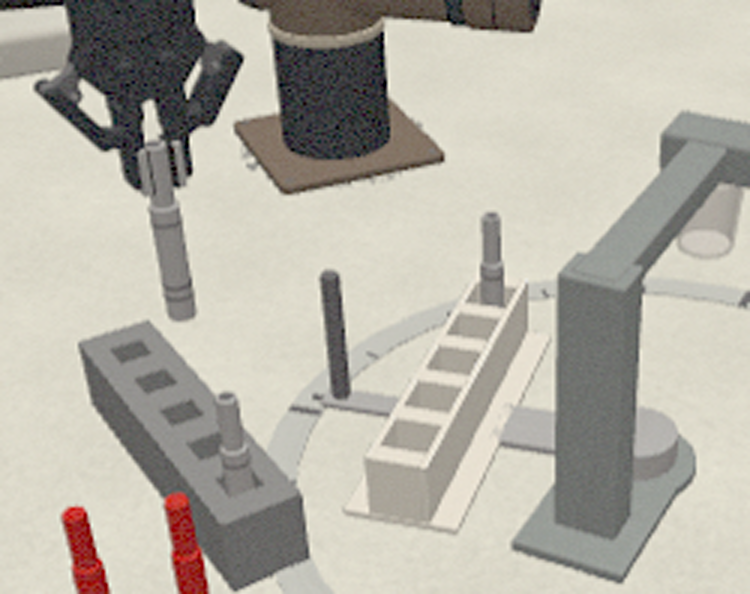

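The second piece is held upright. Next is the middle pocket.

Emit:
jog_arm --deltas '[[[0, 0.1, 0], [-0.002, 0, -0.026], 0], [[0, 0.2, 0], [-0.005, 0, -0.05], 0], [[0, 0.3, 0], [-0.007, 0, -0.077], 0], [[0, 0.4, 0], [-0.009, 0, -0.1], 0], [[0, 0.5, 0], [-0.012, 0, -0.128], 0], [[0, 0.6, 0], [-0.014, 0, -0.154], 0], [[0, 0.7, 0], [-0.016, 0, -0.18], 0], [[0, 0.8, 0], [-0.018, 0, -0.205], 0], [[0, 0.865, 0], [-0.018, 0, -0.205], 0], [[0, 0.865, 0], [-0.018, 0, -0.205], 0]]'

```text
time: 16.28
eef_pos: [0.5707, -0.1007, 0.3168]
tcp_rot: [0.254, 0.661, -0.661, -0.248]
contact_force: [0.4, -0.6, -1.2]
opening: 0.171
```

```bash
python3 - <<'E'
from h import *
s=st();pol(s)
rows([((*pk(0),.22),-131.65,4,0)])
E
```

```text
t 16.28 p [ 0.5707 -0.1007  0.3168] F [ 0.4 -0.6 -1.2] op 0.171
r 0.1499 deg 227.03 jaw -131.6 q [-0.35  0.02  1.72  0.    1.39  1.95]
4
[[[0.001,0.0,-0.002],[-0.001,0.024,0.0],0],[[0.002,0.001,-0.003],[-0.001,0.048,0.0],0],[[0.003,0.001,-0.005],[-0.002,0.073,0.0],0],[[0.004,0.002,-0.007],[-0.003,0.097,0.001],0]]
```

Emit:
jog_arm --deltas '[[[0, 0, 0], [-0.001, 0.025, 0], 0], [[0, 0, 0], [-0.002, 0.05, 0], 0], [[0, 0, 0], [-0.003, 0.075, 0], 0], [[0, 0, 0], [-0.003, 0.097, 0], 0], [[0, 0, 0], [-0.003, 0.097, 0], 0], [[0, 0, 0], [-0.003, 0.097, 0], 0]]'

```text
time: 16.78
eef_pos: [0.5722, -0.1029, 0.2169]
tcp_rot: [0.251, 0.661, -0.661, -0.25]
contact_force: [-0.3, 0.1, -0.6]
opening: 0.174
```

```bash
python3 - <<'E'
from h import *
s=st();pol(s)
rows([((*pk(0),.143),-131.65,4,0)])
c=ctrl.read_camera("scene");g=br(c["pixels"])
cv2.imwrite("pics/k_sc1.png",cv2.resize(g[180:300,210:310],None,fx=5,fy=5,interpolation=cv2.INTER_CUBIC))
E
```

```text
t 16.78 p [ 0.5722 -0.1029  0.2169] F [-0.3  0.1 -0.6] op 0.174
r 0.1506 deg 228.01 jaw -131.5 q [-0.35  0.09  1.83  0.    1.22  1.94]
4
[[[0.0,0.0,0.0],[0.0,0.018,0.0],0],[[0.001,0.001,-0.001],[0.0,0.037,0.0],0],[[0.001,0.001,-0.001],[-0.001,0.055,0.0],0],[[0.001,0.002,-0.001],[-0.001,0.074,0.0],0]]
```

View pics/k_sc1.png

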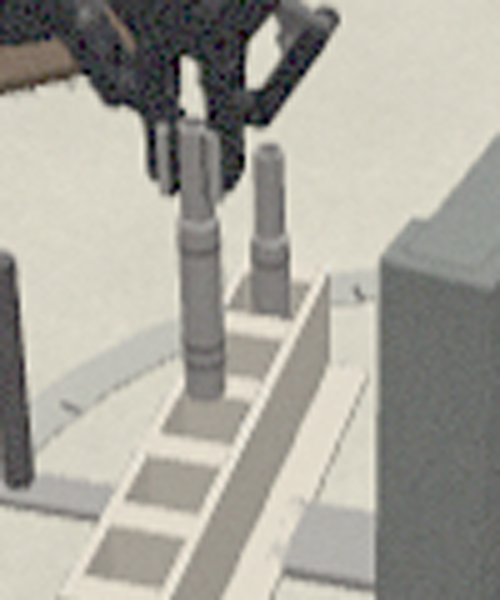

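Emit:
jog_arm --deltas '[[[0, 0, 0], [0, 0.018, 0], 0], [[0, 0, 0], [0, 0.037, 0], 0], [[0, 0, 0], [-0.001, 0.055, 0], 0], [[0, 0, 0], [-0.001, 0.07, 0], 0], [[0, 0, 0], [-0.001, 0.075, 0], 0], [[0, 0, 0], [-0.001, 0.075, 0], 0], [[0, 0, 0], [-0.001, 0.075, 0], 0.4], [[0, 0, 0], [-0.001, 0.075, 0], 0.4], [[0, 0, 0], [-0.001, 0.075, 0], 0.4], [[0, 0, 0], [-0.001, 0.075, 0], 0.45]]'

```text
time: 17.67
eef_pos: [0.5756, -0.1044, 0.146]
tcp_rot: [0.254, 0.661, -0.661, -0.248]
contact_force: [-0.4, -0.4, -0.1]
opening: 0.449
```

Emit:
jog_arm --deltas '[[[0, 0, 0], [0, -0.02, 0], 0.45], [[0, 0, 0], [0, -0.05, 0], 0.45], [[0, 0, 0], [0, -0.08, 0], 0.45], [[0, 0, 0], [0, -0.11, 0], 0.45], [[0, 0, 0], [0, -0.14, 0], 0.45], [[0, 0, 0], [0, -0.17, 0], 0.45], [[0, 0, 0], [0, -0.17, 0], 0.45]]'

```text
time: 18.25
eef_pos: [0.5768, -0.1049, 0.3255]
tcp_rot: [0.259, 0.662, -0.661, -0.242]
contact_force: [-0.4, -0.9, 1.3]
opening: 0.448
```

```bash
python3 - <<'E'
from h import *
s=st();pol(s)
rows([((.6321,-.2985,.31),-82,8,0.5)])
c=ctrl.read_camera("scene");g=br(c["pixels"])
cv2.imwrite("pics/l_sc1.png",cv2.resize(g[200:340,100:300],None,fx=3.5,fy=3.5,interpolation=cv2.INTER_CUBIC))
E
```

```text
t 18.25 p [ 0.5768 -0.1049  0.3255] F [-0.4 -0.9  1.3] op 0.448
r 0.149 deg 229.84 jaw -131.5 q [-0.35  0.02  1.71  0.    1.39  1.94]
8
[[[0.0,-0.108,-0.003],[-0.021,0.002,0.014],0.5],[[0.0,-0.216,-0.006],[-0.042,0.005,0.027],0.5],[[0.0,-0.324,-0.009],[-0.064,0.007,0.041],0.5],[[0.0,-0.432,-0.012],[-0.085,0.009,0.054],0.5],[[0.0,-0.54,-0.016],[-0.106,0.011,0.068],0.5],[[0.0,-0.648,-0.019],[-0.127,0.014,0.081],0.5],[[0.0,-0.756,-0.022],[-0.148,0.016,0.095],0.5],[[-0.001,-0.864,-0.025],[-0.169,0.018,0.108],0.5]]
```

View pics/l_sc1.png

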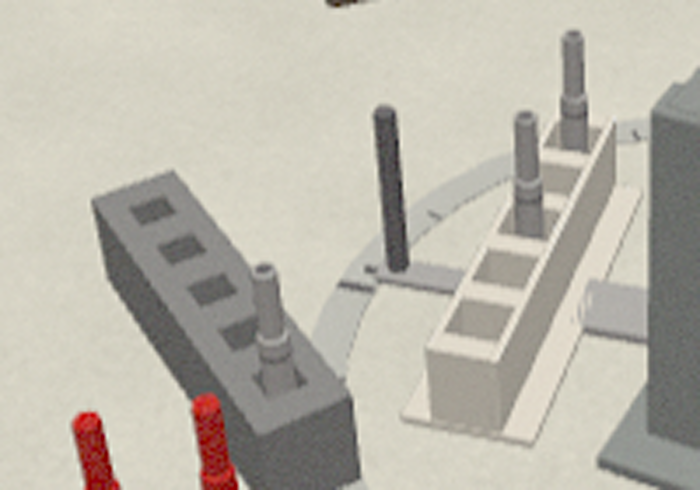

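Two pieces now stand in the rack, at (573,90) and (526,165), and the stand has not moved. The last piece's tip is at (264,270).

Emit:
jog_arm --deltas '[[[0, -0.1, 0], [-0.021, 0, 0.014], 0.5], [[0, -0.2, 0], [-0.042, 0, 0.027], 0.5], [[0, -0.3, 0], [-0.064, 0, 0.041], 0.5], [[0, -0.4, -0.01], [-0.085, 0, 0.054], 0.5], [[0, -0.5, -0.01], [-0.106, 0, 0.068], 0.5], [[0, -0.6, -0.02], [-0.127, 0.01, 0.081], 0.5], [[0, -0.7, -0.02], [-0.148, 0.01, 0.095], 0.5], [[0, -0.8, -0.025], [-0.169, 0.01, 0.108], 0.5], [[0, -0.864, -0.025], [-0.169, 0.01, 0.108], 0.5], [[0, -0.864, -0.025], [-0.169, 0.01, 0.108], 0.5]]'

```text
time: 19.13
eef_pos: [0.6305, -0.2987, 0.3118]
tcp_rot: [-0.051, 0.707, -0.704, 0.046]
contact_force: [0.5, 0.8, -0.7]
opening: 0.502
```

```bash
python3 - <<'E'
from h import *
s=st();pol(s)
rows([((.6321,-.2985,.2),-82,4,0.5)])
c=ctrl.read_camera("scene");g=br(c["pixels"])
cv2.imwrite("pics/m_sc1.png",cv2.resize(g[200:340,100:300],None,fx=3.5,fy=3.5,interpolation=cv2.INTER_CUBIC))
E
```

```text
t 19.13 p [ 0.6305 -0.2987  0.3118] F [ 0.5  0.8 -0.7] op 0.502
r 0.3106 deg 262.15999999999997 jaw -82.1 q [-0.59  0.3   1.42 -0.    1.43  0.85]
4
[[[0.001,0.0,0.002],[-0.001,0.028,0.0],0.5],[[0.002,-0.001,0.003],[-0.001,0.056,0.0],0.5],[[0.003,-0.001,0.005],[-0.002,0.084,0.0],0.5],[[0.004,-0.001,0.007],[-0.002,0.112,0.0],0.5]]
```

View pics/m_sc1.png

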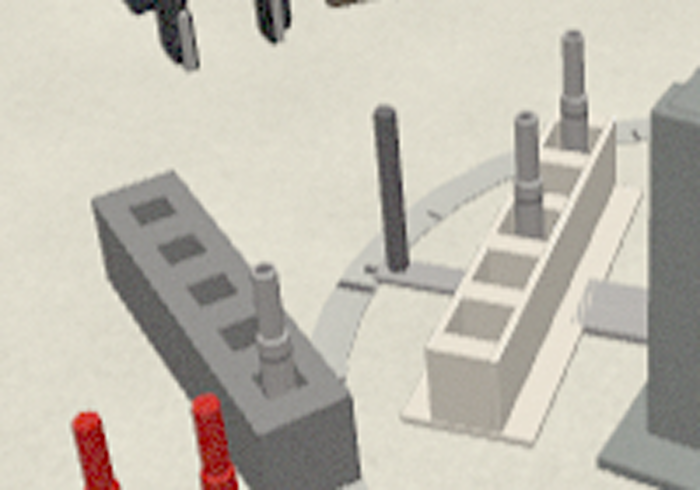

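Nothing has moved. I go down on the last piece.

Emit:
jog_arm --deltas '[[[0, 0, 0], [-0.001, 0.028, 0], 0.5], [[0, 0, 0], [-0.002, 0.056, 0], 0.5], [[0, 0, 0], [-0.002, 0.084, 0], 0.5], [[0, 0, 0], [-0.002, 0.112, 0], 0.5], [[0, 0, 0], [-0.002, 0.112, 0], 0.5], [[0, 0, 0], [-0.002, 0.112, 0], 0.5]]'

```text
time: 19.68
eef_pos: [0.6307, -0.2956, 0.1981]
tcp_rot: [-0.052, 0.708, -0.703, 0.045]
contact_force: [-0.3, -0.8, 0.4]
opening: 0.499
```

```bash
python3 - <<'E'
from h import *
s=st();pol(s)
rows([((.6321,-.2985,.12),-82,3,0.5)])
E
```

```text
t 19.68 p [ 0.6307 -0.2956  0.1981] F [-0.3 -0.8  0.4] op 0.499
r 0.3075 deg 262.11 jaw -82.2 q [-0.58  0.36  1.54 -0.    1.25  0.85]
3
[[[0.002,-0.001,0.003],[-0.001,0.026,0.001],0.5],[[0.005,-0.002,0.007],[-0.001,0.052,0.002],0.5],[[0.007,-0.003,0.01],[-0.002,0.078,0.004],0.5]]
```

Emit:
jog_arm --deltas '[[[0, 0, 0], [-0.001, 0.026, 0.001], 0.5], [[0, 0, 0], [-0.001, 0.052, 0.002], 0.5], [[0, 0, 0.01], [-0.002, 0.076, 0.004], 0.5], [[0, 0, 0.01], [-0.002, 0.076, 0.004], 0.5], [[0, 0, 0.01], [-0.002, 0.076, 0.004], 0], [[0, 0, 0.01], [-0.002, 0.076, 0.004], 0], [[0, 0, 0.01], [-0.002, 0.076, 0.004], 0], [[0, 0, 0.01], [-0.002, 0.076, 0.004], 0], [[0, 0, 0.01], [-0.002, 0.076, 0.004], 0], [[0, 0, 0.01], [-0.002, 0.076, 0.004], 0]]'

```text
time: 20.52
eef_pos: [0.6342, -0.2999, 0.1259]
tcp_rot: [-0.047, 0.707, -0.704, 0.05]
contact_force: [-0.2, 0.6, 5.7]
opening: 0.177
```

Emit:
jog_arm --deltas '[[[0, 0, 0], [0, -0.02, 0], 0], [[0, 0, 0], [0, -0.05, 0], 0], [[0, 0, 0], [0, -0.08, 0], 0], [[0, 0, 0], [0, -0.11, 0], 0], [[0, 0, 0], [0, -0.14, 0], 0], [[0, 0, 0], [0, -0.17, 0], 0], [[0, 0, 0], [0, -0.19, 0], 0], [[0, 0, 0], [0, -0.19, 0], 0]]'

```text
time: 21.18
eef_pos: [0.6351, -0.3017, 0.3239]
tcp_rot: [0.043, -0.704, 0.707, -0.053]
contact_force: [0.2, -0.0, 1.7]
opening: 0.171
```

```bash
python3 - <<'E'
from h import *
s=st();pol(s)
rows([((*pk(.104),.31),-131.65,8,0)])
c=ctrl.read_camera("scene");g=br(c["pixels"])
cv2.imwrite("pics/n_sc1.png",cv2.resize(g[130:350,100:350],None,fx=3,fy=2.7,interpolation=cv2.INTER_CUBIC))
E
```

```text
t 21.18 p [ 0.6351 -0.3017  0.3239] F [ 0.2 -0.   1.7] op 0.171
r 0.313 deg 263.06 jaw -82.2 q [-0.59  0.29  1.41  0.01  1.43  0.84]
8
[[[0.0,0.108,-0.002],[-0.004,0.002,-0.016],0],[[0.0,0.216,-0.004],[-0.008,0.003,-0.032],0],[[0.001,0.324,-0.005],[-0.012,0.005,-0.047],0],[[0.001,0.432,-0.007],[-0.017,0.007,-0.063],0],[[0.001,0.54,-0.009],[-0.021,0.009,-0.079],0],[[0.001,0.648,-0.011],[-0.025,0.01,-0.095],0],[[0.001,0.756,-0.013],[-0.029,0.012,-0.11],0],[[0.002,0.864,-0.015],[-0.033,0.014,-0.126],0]]
```

View pics/n_sc1.png

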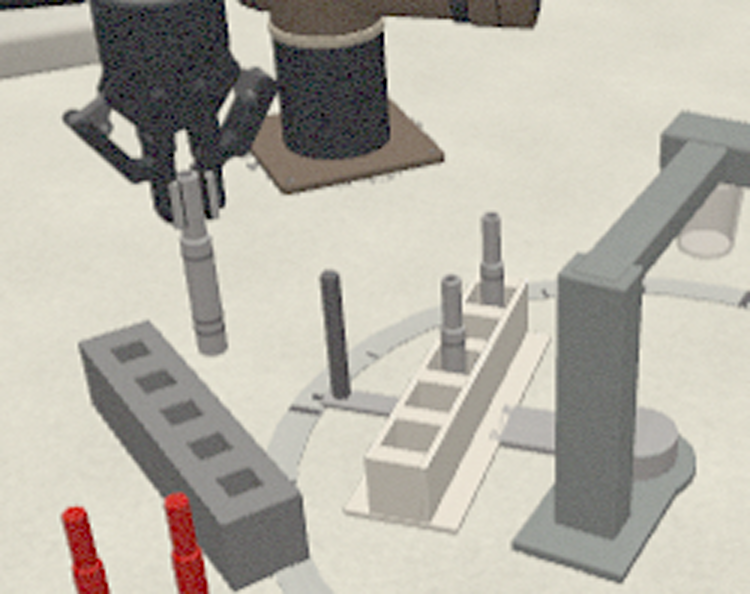

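The last piece is held and the stand is empty.

Emit:
jog_arm --deltas '[[[0, 0.1, 0], [-0.004, 0, -0.016], 0], [[0, 0.2, 0], [-0.008, 0, -0.032], 0], [[0, 0.3, 0], [-0.012, 0, -0.047], 0], [[0, 0.4, 0], [-0.017, 0, -0.063], 0], [[0, 0.5, 0], [-0.021, 0, -0.079], 0], [[0, 0.6, 0], [-0.025, 0, -0.095], 0], [[0, 0.7, 0], [-0.029, 0, -0.11], 0], [[0, 0.8, 0], [-0.033, 0, -0.126], 0], [[0, 0.864, -0.01], [-0.033, 0, -0.126], 0], [[0, 0.864, -0.01], [-0.033, 0, -0.126], 0]]'

```text
time: 22.07
eef_pos: [0.6492, -0.1704, 0.3169]
tcp_rot: [0.249, 0.662, -0.66, -0.253]
contact_force: [-0.0, -0.1, -0.3]
opening: 0.178
```

```bash
python3 - <<'E'
from h import *
s=st();pol(s)
rows([((*pk(.104),.22),-131.65,4,0)])
E
```

```text
t 22.07 p [ 0.6492 -0.1704  0.3169] F [-0.  -0.1 -0.3] op 0.178
r 0.181 deg 262.47 jaw -131.6 q [-0.41  0.23  1.49  0.    1.43  1.89]
4
[[[0.0,0.0,0.002],[-0.001,0.024,0.0],0],[[0.0,0.0,0.003],[-0.002,0.048,0.0],0],[[0.001,0.0,0.005],[-0.002,0.073,0.0],0],[[0.001,0.0,0.006],[-0.003,0.097,0.0],0]]
```

Emit:
jog_arm --deltas '[[[0, 0, 0], [-0.001, 0.025, 0], 0], [[0, 0, 0], [-0.002, 0.05, 0], 0], [[0, 0, 0], [-0.003, 0.075, 0], 0], [[0, 0, 0], [-0.003, 0.097, 0], 0], [[0, 0, 0], [-0.003, 0.097, 0], 0], [[0, 0, 0], [-0.003, 0.097, 0], 0]]'

```text
time: 22.57
eef_pos: [0.6494, -0.1718, 0.2164]
tcp_rot: [0.247, 0.662, -0.66, -0.255]
contact_force: [-0.3, -0.1, 0.2]
opening: 0.174
```

```bash
python3 - <<'E'
from h import *
s=st();pol(s)
rows([((*pk(.104),.143),-131.65,4,0)])
c=ctrl.read_camera("scene");g=br(c["pixels"])
cv2.imwrite("pics/o_sc1.png",cv2.resize(g[200:320,200:300],None,fx=5,fy=5,interpolation=cv2.INTER_CUBIC))
E
```

```text
t 22.57 p [ 0.6494 -0.1718  0.2164] F [-0.3 -0.1  0.2] op 0.174
r 0.1823 deg 262.6 jaw -131.6 q [-0.41  0.3   1.59  0.    1.27  1.89]
4
[[[0.0,0.0,0.003],[-0.001,0.018,0.0],0],[[-0.001,0.0,0.006],[-0.001,0.037,0.0],0],[[-0.001,0.0,0.009],[-0.002,0.055,-0.001],0],[[-0.001,0.001,0.012],[-0.002,0.073,-0.001],0]]
```

View pics/o_sc1.png

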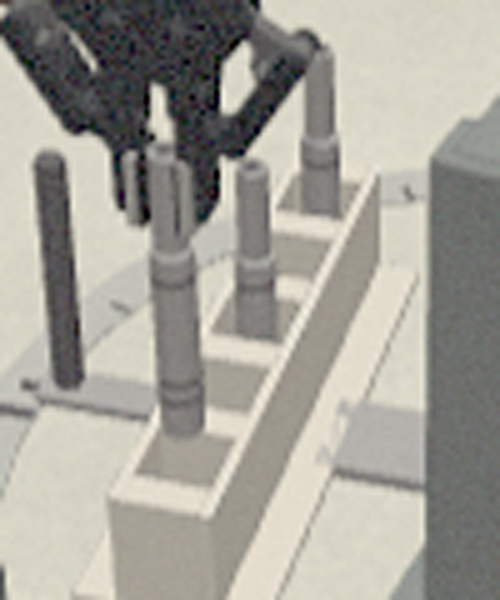

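Emit:
jog_arm --deltas '[[[0, 0, 0], [-0.001, 0.018, 0], 0], [[0, 0, 0], [-0.001, 0.037, 0], 0], [[0, 0, 0.01], [-0.002, 0.055, 0], 0], [[0, 0, 0.01], [-0.002, 0.07, 0], 0], [[0, 0, 0.01], [-0.002, 0.075, -0.001], 0], [[0, 0, 0.01], [-0.002, 0.075, -0.001], 0], [[0, 0, 0.01], [-0.002, 0.075, -0.001], 0.4], [[0, 0, 0.01], [-0.002, 0.075, -0.001], 0.4], [[0, 0, 0.01], [-0.002, 0.075, -0.001], 0.4], [[0, 0, 0.01], [-0.002, 0.075, -0.001], 0.45]]'

```text
time: 23.45
eef_pos: [0.6533, -0.1728, 0.1458]
tcp_rot: [-0.253, -0.661, 0.661, 0.249]
contact_force: [-0.4, 0.3, 0.3]
opening: 0.449
```

Emit:
jog_arm --deltas '[[[0, 0, 0], [0, -0.02, 0], 0.45], [[0, 0, 0], [0, -0.05, 0], 0.45], [[0, 0, 0], [0, -0.08, 0], 0.45], [[0, 0, 0], [0, -0.11, 0], 0.45], [[0, 0, 0], [0, -0.14, 0], 0.45], [[0, 0, 0], [0, -0.17, 0], 0.45], [[0, 0, 0], [0, -0.17, 0], 0.45]]'

```text
time: 24.03
eef_pos: [0.655, -0.1734, 0.3261]
tcp_rot: [-0.258, -0.66, 0.661, 0.244]
contact_force: [0.9, 0.4, 0.8]
opening: 0.451
```

```bash
python3 - <<'E'
from h import *
s=st();pol(s)
rows([((*hp(228.35),.31),-41.65,10,0.5)])
c=ctrl.read_camera("scene");g=br(c["pixels"])
cv2.imwrite("pics/p_sc1.png",cv2.resize(g[130:350,100:350],None,fx=3,fy=2.7,interpolation=cv2.INTER_CUBIC))
E
```

```text
t 24.03 p [ 0.655  -0.1734  0.3261] F [0.9 0.4 0.8] op 0.451
r 0.1832 deg 264.40999999999997 jaw -131.6 q [-0.41  0.23  1.48 -0.    1.42  1.89]
10
[[[-0.001,-0.157,-0.002],[0.011,0.001,0.01],0.5],[[-0.002,-0.314,-0.004],[0.022,0.003,0.02],0.5],[[-0.003,-0.471,-0.006],[0.032,0.004,0.031],0.5],[[-0.004,-0.628,-0.008],[0.043,0.005,0.041],0.5],[[-0.005,-0.785,-0.01],[0.054,0.007,0.051],0.5],[[-0.006,-0.942,-0.012],[0.065,0.008,0.061],0.5],[[-0.008,-1.099,-0.014],[0.076,0.009,0.071],0.5],[[-0.009,-1.256,-0.016],[0.087,0.011,0.081],0.5],[[-0.01,-1.413,-0.018],[0.097,0.012,0.092],0.5],[[-0.011,-1.57,-0.02],[0.108,0.013,0.102],0.5]]
```

View pics/p_sc1.png

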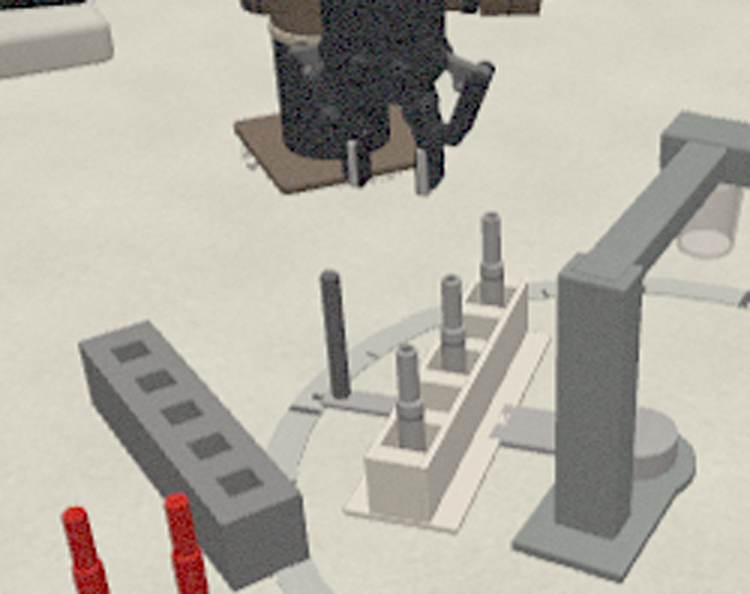

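All three are upright in separate pockets, and the rack is still at click 5. Next I go over the handle with the jaws offset 8 degrees, so the last joint keeps clear of its range limit at the end of the swing.

Emit:
jog_arm --deltas '[[[0, -0.12, 0], [0.01, 0, 0.01], 0.6], [[0, -0.24, 0], [0.02, 0, 0.02], 0.6], [[0, -0.36, 0], [0.032, 0, 0.03], 0.6], [[0, -0.48, 0], [0.043, 0, 0.04], 0.6], [[0, -0.6, 0], [0.054, 0, 0.05], 0.6], [[0, -0.72, 0], [0.065, 0, 0.06], 0.6], [[0, -0.84, 0], [0.076, 0, 0.07], 0.6], [[0, -0.96, 0], [0.087, 0, 0.08], 0.6], [[0, -1.08, 0], [0.097, 0, 0.09], 0.6], [[-0.01, -1.2, -0.01], [0.108, 0.01, 0.1], 0.6]]'

```text
time: 24.92
eef_pos: [0.5069, -0.1761, 0.3111]
tcp_rot: [-0.165, 0.687, -0.687, 0.171]
contact_force: [-0.8, 0.1, 0.5]
opening: 0.599
```

```bash
python3 - <<'E'
from h import *
s=st();pol(s)
rows([((*hp(228.35),.31),-33.65,5,0.6),((*hp(228.35),.2),-33.65,4,0.6)])
E
```

```text
t 24.92 p [ 0.5069 -0.1761  0.3111] F [-0.8  0.1  0.5] op 0.599
r 0.2487 deg 228.12 jaw -62.5 q [-0.53 -0.08  1.83  0.01  1.39  0.56]
9
[[[-0.001,-0.101,-0.002],[0.0,0.0,0.0],0.6],[[-0.001,-0.201,-0.003],[0.0,0.0,0.001],0.6],[[-0.002,-0.302,-0.005],[0.001,0.001,0.001],0.6],[[-0.003,-0.403,-0.007],[0.001,0.001,0.001],0.6],[[-0.004,-0.503,-0.008],[0.001,0.001,0.001],0.6],[[-0.004,-0.503,-0.008],[0.001,0.029,0.001],0.6],[[-0.004,-0.503,-0.008],[0.001,0.056,0.001],0.6],[[-0.004,-0.503,-0.008],[0.002,0.084,0.001],0.6],[[-0.004,-0.503,-0.008],[0.002,0.111,0.001],0.6]]
```

Emit:
jog_arm --deltas '[[[0, -0.1, 0], [0, 0, 0], 0.6], [[0, -0.2, 0], [0, 0, 0], 0.6], [[0, -0.3, 0], [0, 0, 0], 0.6], [[0, -0.4, 0], [0, 0, 0], 0.6], [[0, -0.5, 0], [0.001, 0, 0.001], 0.6], [[0, -0.5, 0], [0.001, 0.03, 0.001], 0.6], [[0, -0.5, 0], [0.001, 0.06, 0.001], 0.6], [[0, -0.5, 0], [0.001, 0.09, 0.001], 0.6], [[0, -0.5, 0], [0.001, 0.11, 0.001], 0.6], [[0, -0.5, 0], [0.001, 0.11, 0.001], 0.6]]'

```text
time: 25.75
eef_pos: [0.5037, -0.1751, 0.1941]
tcp_rot: [-0.332, 0.627, -0.621, 0.334]
contact_force: [-0.1, 0.2, -0.9]
opening: 0.598
```

```bash
python3 - <<'E'
from h import *
s=st();pol(s)
rows([((*hp(228.35),.126),-33.65,3,0.6)])
E
```

```text
t 25.75 p [ 0.5037 -0.1751  0.1941] F [-0.1  0.2 -0.9] op 0.598
r 0.2501 deg 227.42 jaw -33.8 q [-0.53  0.01  1.96  0.01  1.18  0.06]
3
[[[0.002,-0.001,-0.002],[0.0,0.023,0.001],0.6],[[0.005,-0.002,-0.004],[0.001,0.045,0.003],0.6],[[0.007,-0.003,-0.006],[0.001,0.068,0.004],0.6]]
```

Emit:
jog_arm --deltas '[[[0, 0, 0], [0, 0.023, 0.002], 0.6], [[0, 0, 0], [0.001, 0.045, 0.004], 0.6], [[0, 0, 0], [0.001, 0.066, 0.004], 0.6], [[0, 0, 0], [0.001, 0.066, 0.004], 0], [[0, 0, 0], [0.001, 0.066, 0.004], 0], [[0, 0, 0], [0.001, 0.066, 0.004], 0], [[0, 0, 0], [0.001, 0.066, 0.004], 0], [[0, 0, 0], [0.001, 0.066, 0.004], 0], [[0, 0, 0], [0.001, 0.066, 0.004], 0], [[0, 0, 0], [0.001, 0.066, 0.004], 0]]' --force 20

```text
time: 26.58
eef_pos: [0.5074, -0.1782, 0.1299]
tcp_rot: [-0.331, 0.626, -0.622, 0.334]
contact_force: [0.0, 0.5, 3.8]
opening: 0.178
```

```bash
python3 - <<'E'
from h import *
s=st();pol(s)
rows([((*hp(228.35-3.5*i),s["eef_pos"][2]),-33.65-3.5*i,1,0) for i in range(1,11)])
E
```

```text
t 26.58 p [ 0.5074 -0.1782  0.1299] F [0.  0.5 3.8] op 0.178
r 0.2499 deg 228.51 jaw -33.8 q [-0.53  0.09  2.    0.01  1.05  0.06]
10
[[[0.004,0.058,-0.006],[-0.003,0.0,-0.016],0],[[0.004,0.119,-0.006],[-0.006,0.0,-0.031],0],[[0.004,0.18,-0.006],[-0.01,0.0,-0.045],0],[[0.004,0.241,-0.006],[-0.016,0.0,-0.06],0],[[0.005,0.302,-0.006],[-0.022,0.0,-0.074],0],[[0.005,0.363,-0.006],[-0.029,0.001,-0.087],0],[[0.005,0.424,-0.005],[-0.036,0.001,-0.1],0],[[0.005,0.485,-0.005],[-0.045,0.001,-0.113],0],[[0.005,0.546,-0.005],[-0.054,0.001,-0.125],0],[[0.006,0.607,-0.005],[-0.064,0.001,-0.137],0]]
```

Emit:
jog_arm --deltas '[[[0, 0.06, 0], [-0.003, 0, -0.016], 0], [[0, 0.12, 0], [-0.006, 0, -0.031], 0], [[0, 0.18, 0], [-0.01, 0, -0.045], 0], [[0, 0.24, 0], [-0.016, 0, -0.06], 0], [[0, 0.3, 0], [-0.022, 0, -0.074], 0], [[0, 0.365, 0], [-0.029, 0, -0.087], 0], [[0, 0.425, 0], [-0.036, 0, -0.1], 0], [[0, 0.485, 0], [-0.045, 0, -0.113], 0], [[0, 0.545, 0], [-0.054, 0, -0.125], 0], [[0, 0.605, 0], [-0.064, 0, -0.137], 0]]'

```text
time: 27.42
eef_pos: [0.4302, -0.0501, 0.13]
tcp_rot: [-0.129, 0.695, -0.694, 0.133]
contact_force: [10.1, -6.0, -13.4]
opening: 0.178
```

```bash
python3 - <<'E'
from h import *
s=st();pol(s)
rows([((*hp(193.35-3.5*i),s["eef_pos"][2]),-68.65-3.5*i,1,0) for i in range(1,11)])
E
```

```text
t 27.42 p [ 0.4302 -0.0501  0.13  ] F [ 10.1  -6.  -13.4] op 0.178
r 0.2498 deg 193.68 jaw -68.7 q [-0.35 -0.16  2.24  0.    1.05  0.84]
10
[[[0.0,0.06,-0.006],[-0.003,0.0,-0.016],0],[[0.001,0.121,-0.006],[-0.006,0.0,-0.031],0],[[0.001,0.182,-0.006],[-0.01,0.0,-0.046],0],[[0.001,0.244,-0.006],[-0.016,0.0,-0.06],0],[[0.001,0.305,-0.006],[-0.022,0.0,-0.074],0],[[0.001,0.366,-0.006],[-0.029,0.0,-0.088],0],[[0.001,0.427,-0.006],[-0.037,0.0,-0.101],0],[[0.002,0.488,-0.006],[-0.045,0.0,-0.114],0],[[0.002,0.549,-0.006],[-0.055,0.0,-0.126],0],[[0.002,0.61,-0.006],[-0.065,0.0,-0.137],0]]
```

Emit:
jog_arm --deltas '[[[0, 0.06, 0], [-0.003, 0, -0.016], 0], [[0, 0.12, 0], [-0.006, 0, -0.031], 0], [[0, 0.18, 0], [-0.01, 0, -0.046], 0], [[0, 0.245, 0], [-0.016, 0, -0.06], 0], [[0, 0.305, 0], [-0.022, 0, -0.074], 0], [[0, 0.365, 0], [-0.029, 0, -0.088], 0], [[0, 0.425, 0], [-0.037, 0, -0.101], 0], [[0, 0.49, 0], [-0.045, 0, -0.114], 0], [[0, 0.55, 0], [-0.055, 0, -0.126], 0], [[0, 0.61, 0], [-0.065, 0, -0.137], 0]]'

```text
time: 28.25
eef_pos: [0.4396, 0.0992, 0.1299]
tcp_rot: [-0.085, -0.7, 0.704, 0.084]
contact_force: [-3.5, -10.7, -1.2]
opening: 0.176
```

```bash
python3 - <<'E'
from h import *
s=st();pol(s)
rows([((*hp(158.35-3*i),s["eef_pos"][2]),-103.65-3*i,1,0) for i in range(1,11)])
c=ctrl.read_camera("scene");g=br(c["pixels"])
cv2.imwrite("pics/q_sc1.png",cv2.resize(g[130:350,180:430],None,fx=3,fy=2.7,interpolation=cv2.INTER_CUBIC))
E
```

```text
t 28.25 p [0.4396 0.0992 0.1299] F [ -3.5 -10.7  -1.2] op 0.176
r 0.2501 deg 158.86 jaw -103.7 q [-0.   -0.11  2.2  -0.01  1.05  1.81]
10
[[[-0.004,0.052,-0.003],[-0.003,0.0,-0.015],0],[[-0.004,0.104,-0.003],[-0.005,0.0,-0.028],0],[[-0.004,0.157,-0.003],[-0.009,0.0,-0.04],0],[[-0.004,0.209,-0.003],[-0.013,0.0,-0.053],0],[[-0.004,0.261,-0.003],[-0.018,0.0,-0.065],0],[[-0.004,0.314,-0.003],[-0.023,0.0,-0.077],0],[[-0.004,0.366,-0.003],[-0.029,0.0,-0.089],0],[[-0.004,0.418,-0.003],[-0.036,0.0,-0.1],0],[[-0.004,0.471,-0.004],[-0.043,0.0,-0.111],0],[[-0.004,0.523,-0.004],[-0.051,0.0,-0.121],0]]
```

View pics/q_sc1.png

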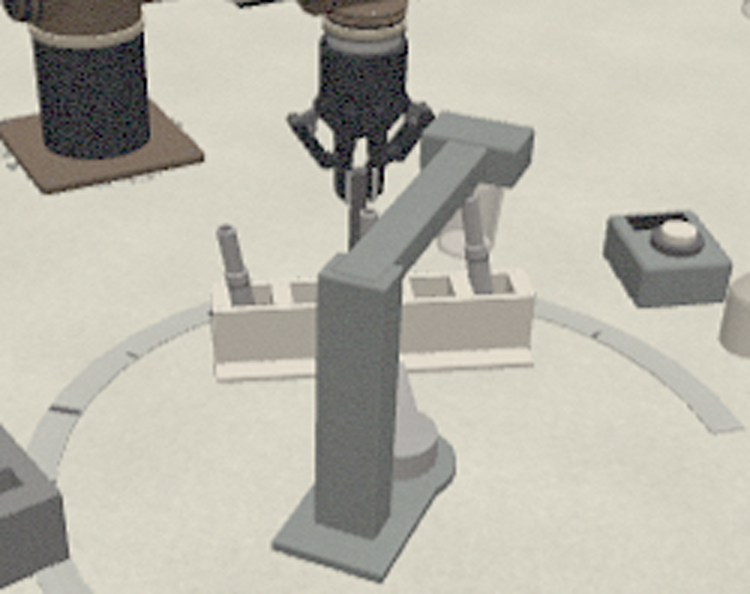

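The two end pieces now lean a little against their pocket walls, at (228,265) and (475,245). I continue more slowly.

Emit:
jog_arm --deltas '[[[0, 0.025, 0], [-0.001, 0, -0.008], 0], [[0, 0.05, 0], [-0.003, 0, -0.015], 0], [[0, 0.08, 0], [-0.004, 0, -0.022], 0], [[0, 0.105, 0], [-0.005, 0, -0.028], 0], [[0, 0.13, 0], [-0.007, 0, -0.034], 0], [[0, 0.157, 0], [-0.009, 0, -0.04], 0], [[0, 0.18, 0], [-0.011, 0, -0.046], 0], [[0, 0.21, 0], [-0.013, 0, -0.053], 0], [[0, 0.235, 0], [-0.016, 0, -0.059], 0], [[0, 0.26, 0], [-0.018, 0, -0.065], 0]]'

```text
time: 29.13
eef_pos: [0.4727, 0.1593, 0.1299]
tcp_rot: [-0.176, -0.684, 0.686, 0.175]
contact_force: [-2.2, -7.8, 0.7]
opening: 0.175
```

```bash
python3 - <<'E'
from h import *
s=st();pol(s)
rows([((*hp(143.35-1.5*i),s["eef_pos"][2]),-118.65-1.5*i,1,0) for i in range(1,11)])
E
```

```text
t 29.13 p [0.4727 0.1593 0.1299] F [-2.2 -7.8  0.7] op 0.175
r 0.2503 deg 143.09 jaw -118.7 q [ 0.12  0.01  2.09 -0.    1.05  2.2 ]
10
[[[-0.002,0.025,-0.002],[-0.001,0.0,-0.005],0],[[-0.002,0.051,-0.002],[-0.002,0.0,-0.012],0],[[-0.002,0.077,-0.002],[-0.004,0.0,-0.018],0],[[-0.002,0.103,-0.002],[-0.005,0.0,-0.025],0],[[-0.002,0.129,-0.002],[-0.007,0.0,-0.031],0],[[-0.002,0.155,-0.002],[-0.009,0.0,-0.037],0],[[-0.002,0.182,-0.002],[-0.011,0.0,-0.043],0],[[-0.002,0.208,-0.002],[-0.013,0.0,-0.05],0],[[-0.002,0.234,-0.002],[-0.015,0.0,-0.056],0],[[-0.002,0.26,-0.002],[-0.018,0.0,-0.062],0]]
```

Final 15 degrees; ten rows to reach it.

Emit:
jog_arm --deltas '[[[0, 0.025, 0], [-0.001, 0, -0.006], 0], [[0, 0.05, 0], [-0.002, 0, -0.012], 0], [[0, 0.077, 0], [-0.004, 0, -0.018], 0], [[0, 0.103, 0], [-0.005, 0, -0.025], 0], [[0, 0.13, 0], [-0.007, 0, -0.031], 0], [[0, 0.155, 0], [-0.009, 0, -0.037], 0], [[0, 0.18, 0], [-0.011, 0, -0.043], 0], [[0, 0.21, 0], [-0.013, 0, -0.05], 0], [[0, 0.235, 0], [-0.015, 0, -0.056], 0], [[0, 0.26, 0], [-0.018, 0, -0.062], 0]]'

```text
time: 29.97
eef_pos: [0.5172, 0.2052, 0.1299]
tcp_rot: [-0.262, -0.655, 0.658, 0.264]
contact_force: [-5.9, 0.5, 2.7]
opening: 0.18
```

```bash
python3 - <<'E'
from h import *
s=st();pol(s)
rows([((*hp(128.35),s["eef_pos"][2]),-133.65,1,0)])
c=ctrl.read_camera("scene");g=br(c["pixels"])
cv2.imwrite("pics/r_sc1.png",cv2.resize(g[130:350,180:430],None,fx=3,fy=2.7,interpolation=cv2.INTER_CUBIC))
E
```

```text
t 29.97 p [0.5172 0.2052 0.1299] F [-5.9  0.5  2.7] op 0.18
r 0.2505 deg 128.43 jaw -133.7 q [ 0.2   0.14  1.95 -0.    1.06  2.53]
1
[[[-0.004,0.0,0.0],[-0.001,0.0,0.0],0]]
```

View pics/r_sc1.png

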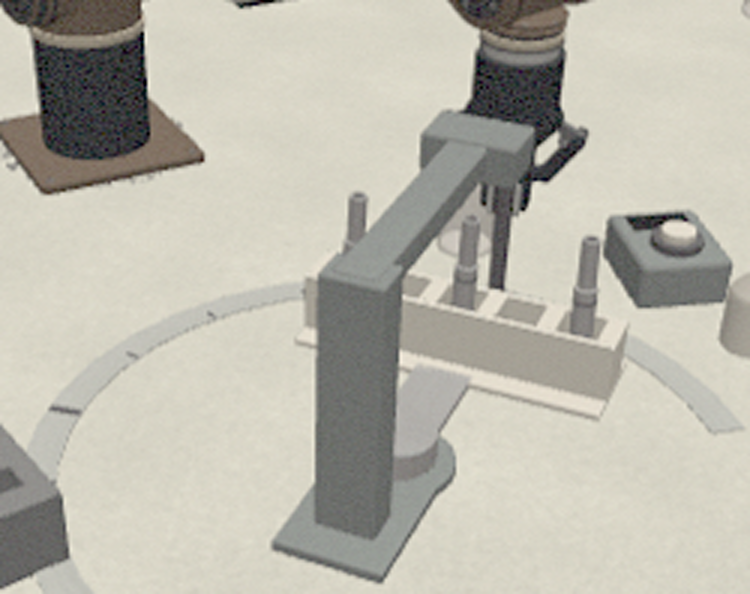

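The rack is centred and all three pieces look upright. I release and rise straight up.

Emit:
jog_arm --deltas '[[[0, 0, 0], [0, 0, 0], 0.3], [[0, 0, 0], [0, 0, 0], 0.45], [[0, 0, 0], [0, 0, 0], 0.45], [[0, 0, 0], [0, 0, 0], 0.45], [[0, 0, 0], [0, -0.03, 0], 0.45], [[0, 0, 0], [0, -0.06, 0], 0.45], [[0, 0, 0], [0, -0.1, 0], 0.45], [[0, 0, 0], [0, -0.14, 0], 0.45], [[0, 0, 0], [0, -0.16, 0], 0.45], [[0, 0, 0], [0, -0.16, 0], 0.45]]'

```text
time: 30.85
eef_pos: [0.5212, 0.2066, 0.2978]
tcp_rot: [0.267, 0.658, -0.654, -0.26]
contact_force: [-0.3, 0.1, 0.6]
opening: 0.449
```

```bash
python3 - <<'E'
from h import *
s=st();pol(s)
c=load("c","top"); W=cloud(c); w=W[188:225,128:160].reshape(-1,3)
k=(w[:,2]>.066)&(w[:,2]<.08); print(k.sum(),w[k].mean(0),np.median(w[k],0))
g=br(c["pixels"]); cv2.imwrite("pics/c_btn.png",cv2.resize(g[180:240,110:180],None,fx=8,fy=8,interpolation=cv2.INTER_CUBIC))
rows([((.50,.30,.30),-110,7,0)])
E
```

```text
t 30.85 p [0.5212 0.2066 0.2978] F [-0.3  0.1  0.6] op 0.449
r 0.2491 deg 127.51 jaw -133.7 q [ 0.2  -0.02  1.79 -0.    1.36  2.53]
199 [0.54657886 0.38303809 0.07308641] [0.54706254 0.38214683 0.07355556]
7
[[[0.001,-0.059,-0.001],[0.011,0.0,-0.008],0],[[0.002,-0.118,-0.003],[0.023,-0.001,-0.015],0],[[0.003,-0.177,-0.004],[0.034,-0.001,-0.023],0],[[0.004,-0.237,-0.005],[0.046,-0.001,-0.03],0],[[0.005,-0.296,-0.007],[0.057,-0.002,-0.038],0],[[0.006,-0.355,-0.008],[0.068,-0.002,-0.045],0],[[0.007,-0.414,-0.009],[0.08,-0.002,-0.053],0]]
```

View pics/c_btn.png

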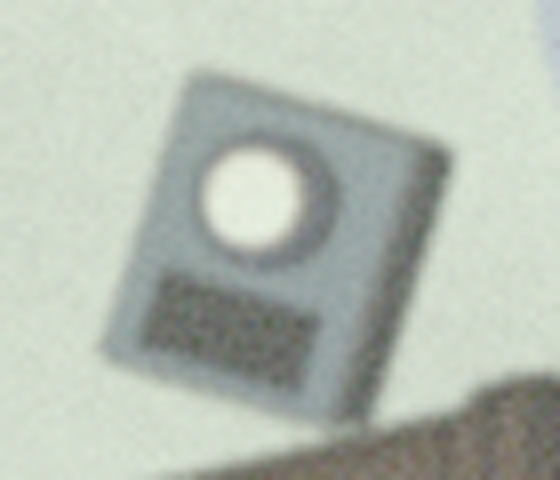

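```bash
python3 - <<'E'
from h import *
c=load("c","top"); b=ray(c,141.1,204.3,.073); print(b)
s=st(); rows([((b[0],b[1],.20),-90,8,0)])
E
```

```text
[0.54650037 0.3861728  0.073     ]
t 30.85 p [0.5212 0.2066 0.2978] F [-0.3  0.1  0.6] op 0.449
8
[[[0.001,-0.095,-0.001],[0.013,0.012,-0.018],0],[[0.001,-0.191,-0.003],[0.027,0.025,-0.037],0],[[0.002,-0.286,-0.004],[0.04,0.037,-0.055],0],[[0.003,-0.381,-0.005],[0.053,0.049,-0.073],0],[[0.004,-0.477,-0.007],[0.067,0.061,-0.091],0],[[0.004,-0.572,-0.008],[0.08,0.074,-0.11],0],[[0.005,-0.668,-0.009],[0.093,0.086,-0.128],0],[[0.006,-0.763,-0.01],[0.107,0.098,-0.146],0]]
```

Emit:
jog_arm --deltas '[[[0, -0.1, 0], [0.013, 0, -0.018], 0], [[0, -0.2, 0], [0.027, 0, -0.037], 0], [[0, -0.3, 0], [0.04, 0, -0.055], 0], [[0, -0.4, 0], [0.053, 0, -0.073], 0], [[0, -0.5, 0], [0.067, 0.02, -0.091], 0], [[0, -0.6, 0], [0.08, 0.05, -0.11], 0], [[0, -0.7, 0], [0.093, 0.08, -0.128], 0], [[0, -0.76, 0], [0.106, 0.098, -0.145], 0], [[0, -0.76, 0], [0.106, 0.098, -0.145], 0], [[0, -0.76, 0], [0.106, 0.098, -0.145], 0]]'

```text
time: 31.68
eef_pos: [0.5445, 0.3846, 0.1969]
tcp_rot: [-0.003, -0.707, 0.708, -0.002]
contact_force: [-0.8, 0.1, 1.1]
opening: 0.004
```

```bash
python3 - <<'E'
from h import *
s=st();pol(s)
rows([((.5465,.385,.09),-90,4,0)])
d=snap("s")
g=br(d["top"]["pixels"]); cv2.imwrite("pics/s_top1.png",cv2.resize(g[90:290,120:420],None,fx=2.65,fy=2.65,interpolation=cv2.INTER_CUBIC))
g=br(d["scene"]["pixels"]); cv2.imwrite("pics/s_sc1.png",cv2.resize(g[130:350,200:450],None,fx=3,fy=2.7,interpolation=cv2.INTER_CUBIC))
E
```

```text
t 31.68 p [0.5445 0.3846 0.1969] F [-0.8  0.1  1.1] op 0.004
r 0.397 deg 108.88 jaw -90.1 q [ 0.46  0.29  1.63 -0.    1.21  2.04]
4
[[[0.0,-0.001,-0.002],[0.0,0.027,0.0],0],[[-0.001,-0.001,-0.003],[-0.001,0.053,0.0],0],[[-0.001,-0.002,-0.005],[-0.001,0.08,0.0],0],[[-0.001,-0.002,-0.007],[-0.001,0.107,-0.001],0]]
```

View pics/s_top1.png

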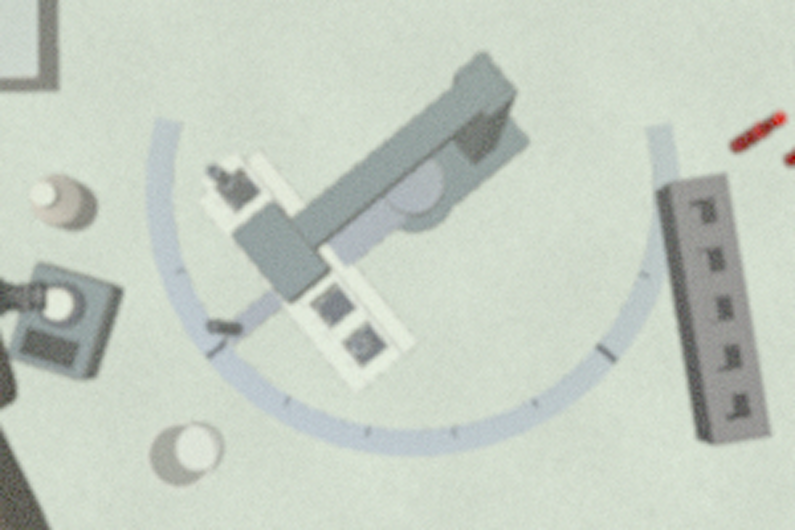

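View pics/s_sc1.png

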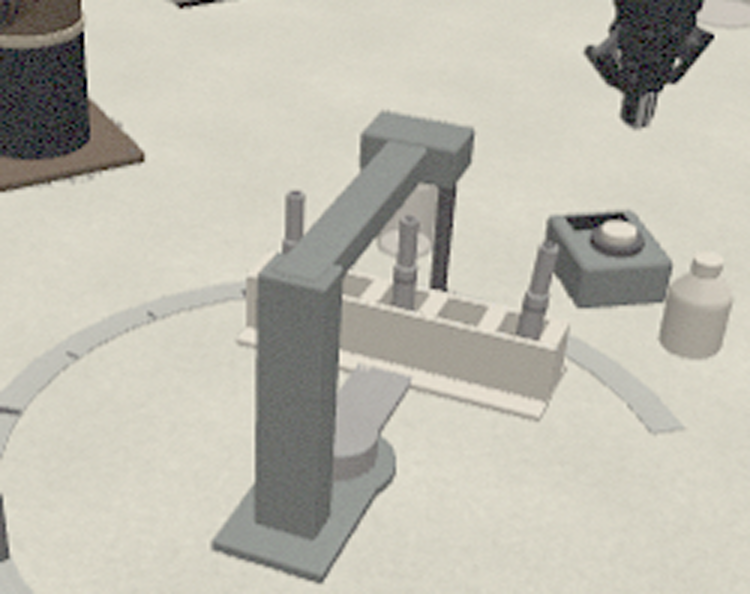

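```bash
python3 - <<'E'
from h import *
t=load("s","top");s=load("s","scene")
gt=br(t["pixels"]);gs=br(s["pixels"])
cv2.imwrite("pics/s_z1.png",cv2.resize(gt[135:185,180:240],None,fx=10,fy=10,interpolation=cv2.INTER_CUBIC))
cv2.imwrite("pics/s_z2.png",cv2.resize(gs[190:260,280:400],None,fx=6.5,fy=6.5,interpolation=cv2.INTER_CUBIC))
a=np.radians(D0);ex=np.array([np.cos(a),np.sin(a)]);ey=np.array([-np.sin(a),np.cos(a)])
for y in(-.104,0,.104):
    p=PIV+.15*ex+y*ey
    print(p.round(4),(proj(t,[*p,.178])-[180,135]+.45)*10,(proj(s,[*p,.178])-[280,190]+.42)*6.5)
E
```

```text
[0.6614 0.1912] [240.91365842 214.84608638] [639.39423321 202.61607796]
[0.5798 0.1266] [499.53621832 530.28736933] [371.6963178  138.65527212]
[0.4983 0.0621] [759.02682129 846.7874022 ] [119.86063895  78.48441523]
```

View pics/s_z1.png

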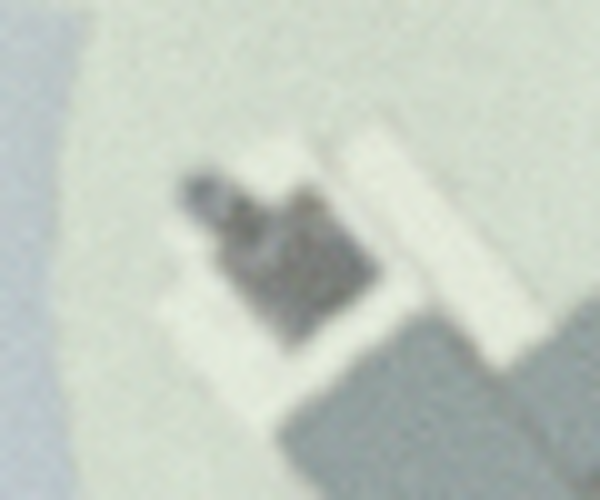

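View pics/s_z2.png

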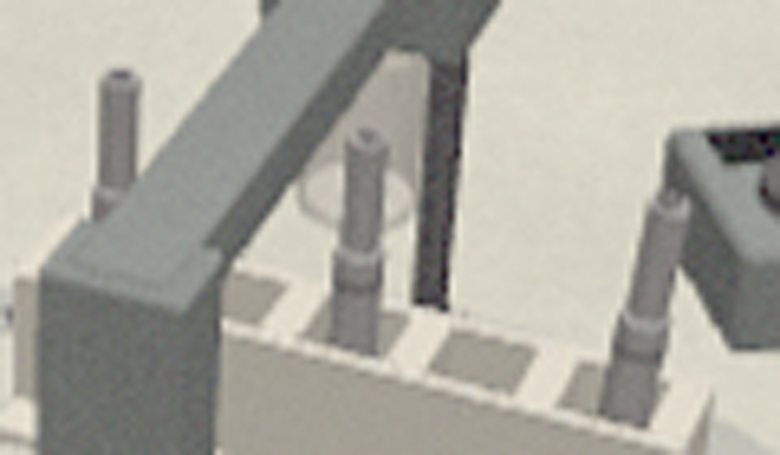

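The rack is centred at click 0: the pointer lies on the long bar at (216,349) in the top crop. All three pieces are in their pockets. The end one leans about 5-8 degrees against its wall, with its tip 12 mm off centre, which is within the tilt the pocket allows. Next is the start button.

Emit:
jog_arm --deltas '[[[0, 0, 0], [-0.001, 0.03, 0], 0], [[0, 0, 0], [-0.001, 0.06, 0], 0], [[0, 0, 0], [-0.001, 0.09, 0], 0], [[0, 0, 0], [-0.001, 0.108, 0], 0], [[0, 0, 0], [-0.001, 0.108, 0], 0], [[0, 0, 0], [-0.001, 0.108, 0], 0]]'

```text
time: 32.28
eef_pos: [0.5491, 0.3836, 0.0937]
tcp_rot: [0.006, 0.708, -0.707, 0.003]
contact_force: [-0.1, 0.5, 0.7]
opening: 0.001
```

```bash
python3 - <<'E'
from h import *
s=st();pol(s)
c=ctrl.read_camera("scene");g=br(c["pixels"])
cv2.imwrite("pics/u_sc1.png",cv2.resize(g[160:260,360:460],None,fx=6,fy=6,interpolation=cv2.INTER_CUBIC))
E
```

```text
t 32.28 p [0.5491 0.3836 0.0937] F [-0.1  0.5  0.7] op 0.001
r 0.3945 deg 108.29 jaw -90.3 q [ 0.46  0.4   1.69 -0.01  1.03  2.04]
```

View pics/u_sc1.png

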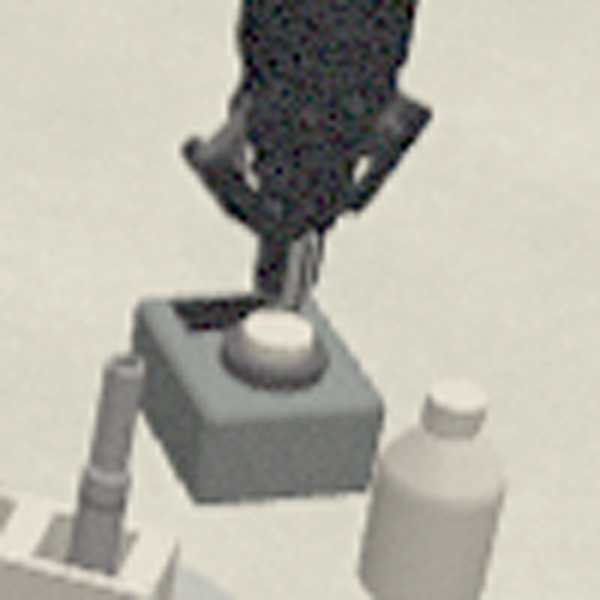

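```bash
python3 - <<'E'
from h import *
t=load("c","top");s=load("s","scene")
print(tri(t,(141.1,204.3),s,(406.3,214.1)), ray(s,406.3,214.1,.073))
x=ctrl.get_state()["eef_pos"]
f=lambda P:(proj(s,P)-[360,160]+.42)*6
print(f(x),f([.5465,.385,.073]),f([x[0],x[1],.073]))
E
```

```text
(array([0.54646618, 0.38480735, 0.07819149]), [np.float64(0.0004135829748192177), np.float64(0.00041358297481936007)]) [0.54024149 0.3912179  0.073     ]
[288.85416898 299.85590103] [278.2626688  336.55855441] [282.09718572 340.57509907]
```

Emit:
jog_arm --deltas '[[[0, 0, 0], [0.002, 0.01, -0.001], 0], [[0, 0, 0], [0.003, 0.016, -0.001], 0], [[0, 0, 0], [0.003, 0.02, -0.001], 0], [[0, 0, 0], [0.003, 0.022, -0.001], 0], [[0, 0, 0], [0.003, 0.024, -0.001], 0], [[0, 0, 0], [0.003, 0.026, -0.001], 0], [[0, 0, 0], [0.003, 0.026, -0.001], 0]]'

```text
time: 32.92
eef_pos: [0.548, 0.3858, 0.0711]
tcp_rot: [0.007, 0.708, -0.706, 0.004]
contact_force: [-2.7, -0.4, 7.1]
opening: -0.004
```

```bash
python3 - <<'E'
from h import *
s=st()
c=ctrl.read_camera("scene");g=br(c["pixels"])
cv2.imwrite("pics/v_sc1.png",cv2.resize(g[160:260,360:460],None,fx=6,fy=6,interpolation=cv2.INTER_CUBIC))
E
```

```text
t 32.92 p [0.548  0.3858 0.0711] F [-2.7 -0.4  7.1] op -0.004
```

View pics/v_sc1.png

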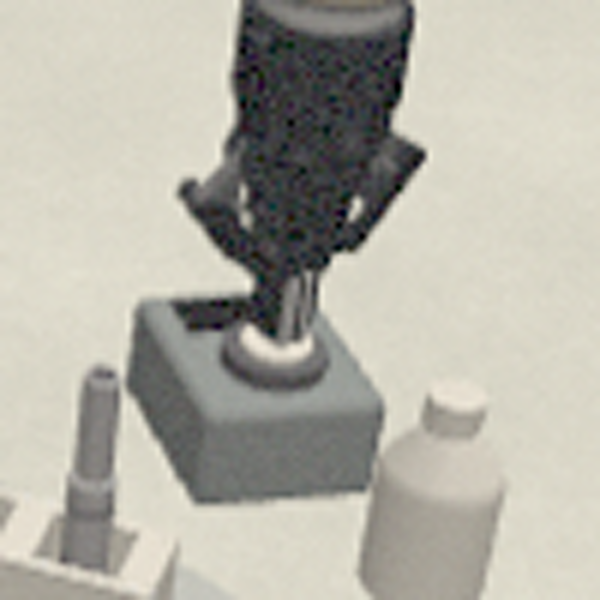

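Contact at 7 N. I push a little further to be sure it reaches the stop, then lift. The end piece has rocked upright again, at (98,470).

Emit:
jog_arm --deltas '[[[0, 0, 0], [0, 0.003, 0], 0], [[0, 0, 0], [0, 0.006, 0], 0], [[0, 0, 0], [0, 0.006, 0], 0], [[0, 0, 0], [0, 0.006, 0], 0]]'

```text
time: 33.3
eef_pos: [0.5481, 0.3859, 0.0708]
tcp_rot: [0.006, 0.708, -0.707, 0.004]
contact_force: [-10.3, -5.9, 22.5]
opening: -0.001
```

```bash
python3 - <<'E'
from h import *
s=st()
E
```

```text
t 33.3 p [0.5481 0.3859 0.0708] F [-10.3  -5.9  22.5] op -0.001
```

Force rose to 22 N with no further travel (z stays at 0.071), so the button is on its stop. I lift off and clear.

Emit:
jog_arm --deltas '[[[0, 0, 0], [0, -0.01, 0], 0], [[0, 0, 0], [0, -0.03, 0], 0], [[0, 0, 0], [0, -0.06, 0], 0], [[0, 0, 0], [0, -0.1, 0], 0], [[0, 0, 0], [0, -0.14, 0], 0], [[0, 0, 0], [0, -0.18, 0], 0], [[0, 0, 0], [0, -0.2, 0], 0], [[0, 0, 0], [0, -0.2, 0], 0]]'

```text
time: 33.97
eef_pos: [0.5476, 0.387, 0.279]
tcp_rot: [0.011, 0.71, -0.705, 0.008]
contact_force: [-0.3, 0.0, 0.7]
opening: -0.002
```

```bash
python3 - <<'E'
from h import *
s=st()
d=snap("w")
g=br(d["top"]["pixels"]); cv2.imwrite("pics/w_top1.png",cv2.resize(g[90:290,120:420],None,fx=2.65,fy=2.65,interpolation=cv2.INTER_CUBIC))
g=br(d["scene"]["pixels"]); cv2.imwrite("pics/w_sc1.png",cv2.resize(g[130:350,200:450],None,fx=3,fy=2.7,interpolation=cv2.INTER_CUBIC))
E
```

```text
t 33.97 p [0.5476 0.387  0.279 ] F [-0.3  0.   0.7] op -0.002
```

View pics/w_top1.png

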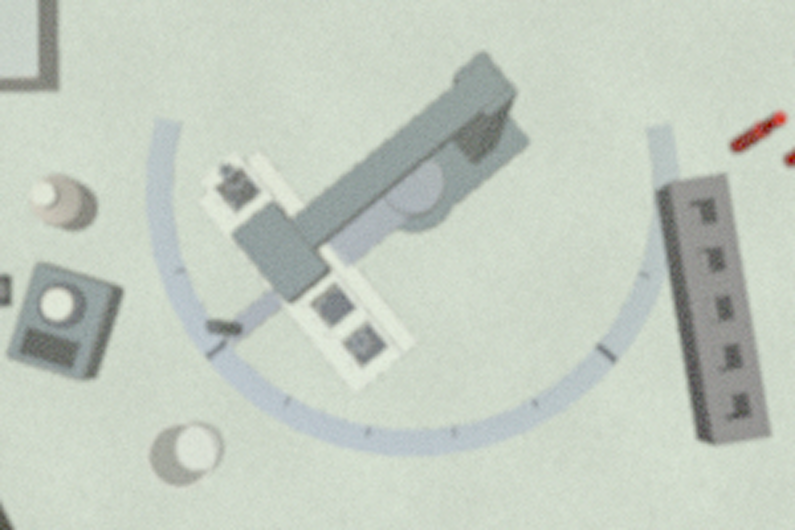

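View pics/w_sc1.png

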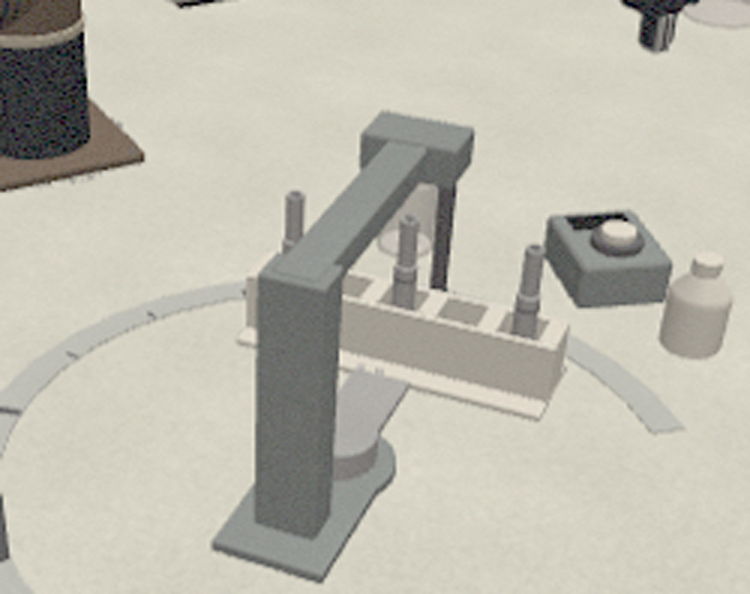

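```bash
python3 - <<'E'
from h import *
st(); ctrl.sign_off(); print("done")
E
```

```text
t 34.07 p [0.5454 0.3858 0.2716] F [-0.5 -0.4 -0.1] op -0.001
the job is handed in; nothing more can be done
done
```

The job is done and handed in at 34 s:
- **Swing out:** I swung the rack from click 1 to click 5.
- **Loading:** I moved the three handpieces that were present into pockets -104, 0 and +104 mm. The two red look-alikes were left alone.
- **Swing back:** I swung the rack to click 0 under the air head.
- **Start:** I pressed the button to its stop and let it go. The force rose from 7 to 22 N with no further travel, and that was my only sign it was fully down.

**Last checks:** The final pictures show the pointer on the click 0 bar and the stand empty. All three pieces are in their pockets and look upright, and the button is up again. The beaker and oil bottle have not moved, and nothing touches the robot.

**What disagreed:** Pieces leaned against their pocket walls during the swing, and the end one still leaned about 5–8° just after it. The end one had rocked upright again by the last picture.

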